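Weigh two mallet heads and put the heavier in the job tray

TASK

Find out which of the two turned mallet heads leaning in the rack is the heavier: stand one upright on each dish of the locked balance, then press down the pawl's thumb plate so that the beam tips, and let go of it so that the pawl holds the beam tipped. Then stand the heavier head upright in the free lane of the job tray, leaving the lighter one standing on its dish and the beam held as it tipped; set the heads down rather than dropping them, and leave everything else where it is.

Things in the scene. Friction and masses are not known exactly. Their poses are not given: they have to be found in the camera images.
- head_a: First turned mallet head of pale wood: a plain cylinder 48 mm in diameter and 80 mm tall with two thin dark lines round it; 60 to 170 g; either may be the heavier (they look alike). Starts leaning in one pocket of the rack. Origin: centre of its underside (the foot end); z: along its axis to the top.
- head_b: Second turned mallet head of pale wood: a plain cylinder 48 mm in diameter and 80 mm tall with two thin dark lines round it; 60 to 170 g; either may be the heavier (they look alike). Starts leaning in one pocket of the rack. Origin: centre of its underside (the foot end); z: along its axis to the top.
- rack: Fixed plywood rack, 150 x 270 mm in plan. Origin: centre of its underside; z up, y along its three pockets (y = -80, 0, +80 mm), -x its front (to the balance, on the right). Pieces lean 35 degrees from vertical, tops to -x, foot centre at x = 0, z = 32 mm. The plate they lean on (on their -x side) reaches 54 mm up along them; ribs 14 mm high part the pockets.
- shelf_edge (a point): Middle of the lower front edge of the rack's fixed shelf: 158 mm over the table, at x = -3 mm in the rack's frame. The shelf runs back to x = 63 mm, is 270 mm long, with jars up to 225 mm high, on posts at y = +-129 mm. It hangs over the pockets, so a piece must be taken and drawn out with the tool tilted along its axis, from the front.
- balance: Fixed grey equal-arm balance. Origin: centre of its base (100 x 300 x 18 mm), under the beam's pin; z up, y along the beam (left dish at +y), -x the side of the thumb plate, to the robot. Beam's pin at z = 75 mm, arms 110 mm; the dishes stay level as the beam tips. Pawl post at x = -40 mm, pawl pin at z = 162 mm. Nothing of it is higher than 185 mm.
- left_dish (a point): Centre of the flat floor of the left (+y) steel dish, 109 mm above the table while the beam is level. The floor is 45 mm in radius inside a rim 10 mm high overall, 54 mm in radius at the top. The dish goes 21 mm up or down as the beam tips.
- right_dish (a point): The same for the right (-y) dish.
- beam (a joint): Tip of the beam, rad: 0 level, positive with the left (+y) dish down, stops at +-0.195. The pawl's nib drops between two teeth (beam held level, +-0.03 play), or outside them when the beam is tipped (held at 0.15 to 0.195). The beam turns freely while the pawl is lifted; with nearly equal heads it takes a few seconds to tip.
- pawl (a joint): Turn of the pawl, rad: 0 down (nib in the teeth), grows to 0.4 as its thumb plate is pressed down. The nib is clear of the teeth above 0.26. A spring brings it back when let go; pressing takes 2 to 4 N.
- thumb_plate (a point): Centre of the top of the pawl's black thumb plate (34 x 34 mm), 60 mm in front of (-x of) the pawl's pin, about 166 mm above the table with the pawl down. Pressing it down by about 18 mm turns the pawl by 0.3 rad and frees the beam; its travel ends at 23 mm.
- tray: Fixed grey plastic job tray 150 x 170 mm, walls 5 mm thick and 30 mm high. Origin: centre of its underside; z up. A wall along x in its middle makes two lanes, each 140 x 77 mm: the free one at +y, the other at -y with the mallet handle.
- free_lane (a point): Centre of the floor (5 mm above the table) of the tray's free lane.
- knob: Turned wooden knob, 62 mm tall, foot 48 mm in diameter, waisted; leans in the third pocket of the rack. Not to be weighed. Origin: centre of its foot; z along its axis.
- handle: Wooden mallet handle, 122 mm long, 26 mm thick, lying in the tray's other lane. Origin: under its middle.
- glue: Yellow glue bottle, 54 mm in diameter, 150 mm tall, behind the balance. Origin: centre of its underside.
- sanding_block: Cork sanding block, 100 x 60 x 35 mm, in front of the balance. Origin: centre of its underside.
- brush: Wooden bench brush lying between tray and balance, 200 mm long, 42 mm wide, 20 mm high. Origin: under its middle.
- jar: Closed amber glass jar, 72 mm in diameter, 85 mm tall, behind the balance. Origin: centre of its underside.
- egg: Turned wooden egg with a flat foot, 48 mm in diameter, 60 mm tall, behind and right of the balance. Origin: centre of its underside.
- tape: Roll of paper tape lying flat, 80 mm in diameter, 24 mm high, right of the tray. Origin: centre of its underside.
Not all that is in view belongs to the job. Leave any green look-alike of the head_b alone.

How it is judged:
On the way, in this order (a step that is already met when the one before it is completed fails the run):
1. the two heads stand upright, one on each dish, let go, with the beam still held level by the pawl ((((distance between head_a and left_dish below 0.03 m and angle between head_a's own z axis and vertical below 0.15 rad) and (distance between head_b and right_dish below 0.03 m and angle between head_b's own z axis and vertical below 0.15 rad)) or ((distance between head_b and left_dish below 0.03 m and angle between head_b's own z axis and vertical below 0.15 rad) and (distance between head_a and right_dish below 0.03 m and angle between head_a's own z axis and vertical below 0.15 rad))) and contact force between the fingers and head_a below 0.05 N and contact force between the fingers and head_b below 0.05 N and linear speed of each of head_a, head_b below 0.02 m/s and value of joint beam between -0.06 and 0.06 rad and value of joint pawl below 0.06 rad), for 0.2 s.
2. the pawl is lifted and the beam tips to one side with both heads on their dishes ((((distance between head_a and left_dish below 0.03 m and angle between head_a's own z axis and vertical below 0.15 rad) and (distance between head_b and right_dish below 0.03 m and angle between head_b's own z axis and vertical below 0.15 rad)) or ((distance between head_b and left_dish below 0.03 m and angle between head_b's own z axis and vertical below 0.15 rad) and (distance between head_a and right_dish below 0.03 m and angle between head_a's own z axis and vertical below 0.15 rad))) and contact force between the fingers and head_a below 0.05 N and contact force between the fingers and head_b below 0.05 N and value of joint pawl above 0.15 rad and (value of joint beam above 0.12 rad or value of joint beam below -0.12 rad)), for 0.1 s.
3. the pawl is let go and holds the beam tipped, both heads still on their dishes ((((distance between head_a and left_dish below 0.03 m and angle between head_a's own z axis and vertical below 0.15 rad) and (distance between head_b and right_dish below 0.03 m and angle between head_b's own z axis and vertical below 0.15 rad)) or ((distance between head_b and left_dish below 0.03 m and angle between head_b's own z axis and vertical below 0.15 rad) and (distance between head_a and right_dish below 0.03 m and angle between head_a's own z axis and vertical below 0.15 rad))) and contact force between the fingers and head_a below 0.05 N and contact force between the fingers and head_b below 0.05 N and value of joint pawl below 0.06 rad and (value of joint beam above 0.12 rad or value of joint beam below -0.12 rad)), for 0.3 s.
At the end, for the whole second after the job is handed in: The heavier head stands upright (8 degrees) on the floor of the free lane (within 55 mm of its centre); the lighter one stands upright on its dish within 30 mm of the centre; the pawl is down (under 0.06) and holds the beam over 0.12 rad towards the heavier head's dish; both are let go and at rest ((((horizontal distance between head_a and free_lane below 0.055 m and z of head_a in the frame of free_lane below 0.012 m and y of head_a in the frame of free_lane between -0.03 and 0.03 m and angle between head_a's own z axis and vertical below 0.15 rad) and (distance between head_b and right_dish below 0.03 m and angle between head_b's own z axis and vertical below 0.15 rad) and value of joint beam above 0.12 rad) or ((horizontal distance between head_a and free_lane below 0.055 m and z of head_a in the frame of free_lane below 0.012 m and y of head_a in the frame of free_lane between -0.03 and 0.03 m and angle between head_a's own z axis and vertical below 0.15 rad) and (distance between head_b and left_dish below 0.03 m and angle between head_b's own z axis and vertical below 0.15 rad) and value of joint beam below -0.12 rad) or ((horizontal distance between head_b and free_lane below 0.055 m and z of head_b in the frame of free_lane below 0.012 m and y of head_b in the frame of free_lane between -0.03 and 0.03 m and angle between head_b's own z axis and vertical below 0.15 rad) and (distance between head_a and right_dish below 0.03 m and angle between head_a's own z axis and vertical below 0.15 rad) and value of joint beam above 0.12 rad) or ((horizontal distance between head_b and free_lane below 0.055 m and z of head_b in the frame of free_lane below 0.012 m and y of head_b in the frame of free_lane between -0.03 and 0.03 m and angle between head_b's own z axis and vertical below 0.15 rad) and (distance between head_a and left_dish below 0.03 m and angle between head_a's own z axis and vertical below 0.15 rad) and value of joint beam below -0.12 rad)) and value of joint pawl below 0.06 rad and linear speed of each of head_a, head_b below 0.02 m/s); the robot touches nothing.
It fails at once if a bystander (knob, handle, glue, sanding block, brush, jar, egg, tape) is moved by more than 30 mm (distance of any of knob, handle, glue, sanding_block, brush, jar, egg, tape from where it was at the start of the episode above 0.03 m).
It fails at once if a head is dropped (falls freely by more than about 25 mm) or knocked over ((contact force between the fingers and head_a below 0.05 N and linear speed of head_a above 0.7 m/s) or (contact force between the fingers and head_b below 0.05 N and linear speed of head_b above 0.7 m/s)).
It also fails if it takes over 72 s, if anything falls off the work surface, if the arm or the gripper's body presses on something with over 40 N, if the wrist force passes 120 N, or if a joint passes its speed limit or range.

ROBOT

A 6-joint arm with a two-finger parallel gripper is mounted at the origin on the work surface. World frame = base frame: x ahead of the robot, y to its left, z up, the work surface at z = 0. Lengths are in m, angles in rad, forces in N, time in s.
With the tool pointing down it reaches from about 0.25 to 0.775 m from the base axis. Payload 4 kg.
Tool frame: the origin (TCP) lies at the very end of the fingers, on their centre line; the grasp point (between the pads) lies 19 mm behind it; z points along the fingers, x is the direction in which the jaws open and shut, and the axes are right-handed (so a half turn about z gives the same grasp; the last joint's range is limited). The gripper opens to 94 mm and grips with 3 to 60 N. Pads are 16 mm wide; open, the fingers measure 119 mm over their backs; the gripper's body (75 mm by 177 mm) begins 78 mm behind the grasp point.
Start: joints at [1.211, 0.087, 1.371, -0, 1.684, -0.103], TCP at [0.14, 0.532, 0.206] pointing down, gripper open.
Joint ranges: [-3.1, 3.1], [-0.76, 2.03], [0.27, 2.55], [-1.08, 4.22], [0.17, 2.65], [-2.57, 2.57]. Speed limits (rad/s): [2.79, 2.79, 3.14, 3.14, 3.14, 3.14].

INTERFACE

Orientations are given as [roll, pitch, yaw] about the fixed x, y, z axes, in that order (R = Rz(yaw) Ry(pitch) Rx(roll)).
In Python, from bench import robot, cams, ticket gives the robot as it stands.
- The arm moves only by the tool jog_arm, never from a script. Its argument "series" is a list of rows, each an object of numbers: "x", "y", "z": the shift along the tool's x, y, z in m; "rx", "ry", "rz": the turn, a rotation vector about the tool's x, y, z in degrees. A call has 1 to 12 rows; each row shifts and turns the pose as measured when the row begins, along the tool's axes as they then stand; what a row does not reach is not made up. A row lasts 1/12 s, in which the tool goes at most 41.7 mm and 7.16 degrees, less where a joint would pass 70% of its speed; a pose out of reach is approached as far as the arm can. A call with a gripper value outside its range is refused whole. "claw" is the opening, from 0 (shut) to 1 (fully open), set as the call begins (left out, the last holds). The fingers move at their own pace and stop on an object; the grip force is fixed at half the most. Time passes only in rows, so rows that do not move let the fingers close. It gives the time, the measured TCP pose, the force and the opening at its end, in the units of the state.
- robot.get_obs(): the state, without advancing time (a new reading comes with each control period).
- cams.snapshot(name): name is "side" or "top"; returns a dict with "img" (420x560x3 uint8, red, green, blue), "mtx" (3x3 intrinsics, pixels), "k1" (the pictures are not rectified: a ray, as slopes to the right and down, at radius r is drawn at 1 + k1 r^2 times it, then the intrinsics apply), "origin" and "attitude" of the camera in the world. Camera axes: x right, y down, z forward; pixel columns grow to the right and rows downward; lengths in m; the calibration is good to about 2 mm. A picture is of the moment at which its call begins. There is no depth.
- ticket.close_job(): hands the job in, once; it reports no verdict.
Trained networks look in a picture, given as the dict that the camera call returned (one of the last four; its "shot" number tells which), for a name from the list of things; names that differ only in an ending like _2 or _b are one class to them, and where a whole thing is asked for, a point or a joint stands for the part that bears it (a point fixed in the world has none). Each returns a list of dicts, best first, with "p" (0 to 1); they miss things now and then, are a little off and sometimes report something else, mostly with a low value. They report only what shows in the picture. A call takes as long as a camera call. They do not tell look-alikes from the thing itself.
- cams.look_for(thing, picture): "bbox" ([left, top, width, height] in pixels, round what is visible of it).
The state is a dict: "time": time; "joint_positions": joint angles; "qvel": joint speeds; "joint_torque": joint torques, N m; "tool_pos": TCP position; "ee_rot": TCP orientation; "wrist_force": force on the tool from outside, world axes, zero at the start; "wrist_torque": the same for the moment, N m; "width": finger opening in m.
Only numpy, scipy, OpenCV 4.12 (cv2) and the standard library are available. Lean on these libraries where they do the work, as an engineer would, in place of code of your own. Each camera call takes 0.05 s, during which the arm holds its last target.

## Working session

There is one attempt and no reset: what is moved stays moved. The work goes in short steps, Python scripts to look and compute and a tool call to move; the robot and the scene stay as the last step left them, time stands still between calls to the robot, and variables do not carry over. Pictures are saved under pics/ and viewed, and the job is handed in when it is done.

Besides the shell and the picture viewer there is one more tool, called after "Call:" as name([rows], argument=value, ...), one row to a line, values as JSON. jog_arm: Moves the arm, as the interface text tells. Its arguments: {"type":"object","properties":{"series":{"type":"array","items":{"type":"object","properties":{"x":{"type":"number"},"y":{"type":"number"},"z":{"type":"number"},"rx":{"type":"number"},"ry":{"type":"number"},"rz":{"type":"number"}}}},"claw":{"type":"number"}},"required":["series"]}

```bash
mkdir -p pics; ls
python3 - <<'E'
from bench import robot,cams,ticket
import cv2,numpy as np
print(robot.get_obs())
for n in("side","top"):
    s=cams.snapshot(n); cv2.imwrite(f"pics/{n}0.png",s["img"][:,:,::-1])
    print(n,s["mtx"],s["k1"],s["origin"],s["attitude"],s["shot"])
    for t in["head_a","rack","balance","left_dish","right_dish","thumb_plate","tray","knob","sanding_block","brush","handle"]:
        print(t,[(np.round(d["bbox"],0).tolist(),round(d["p"],2)) for d in cams.look_for(t,s)][:4])
E
```

```text
pics
{'time': 0.0, 'joint_positions': array([ 1.21094229e+00,  8.79886033e-02,  1.37225656e+00, -1.75676572e-05,
        1.68358564e+00, -1.03119970e-01]), 'qvel': array([-9.18353315e-04,  2.22101005e-04, -4.21200800e-05,  1.04776171e-03,
        1.83773017e-04,  6.06556499e-04]), 'joint_torque': array([ 1.22718331e-03, -3.40189576e+01, -3.02424431e+01,  7.18302839e-02,
        3.31487751e-02, -1.52831631e-04]), 'tool_pos': array([0.13948481, 0.53145256, 0.20428464]), 'ee_rot': array([-3.14137963e+00,  2.22805494e-03,  1.31406054e+00]), 'wrist_force': array([-0.18005829, -0.78609731,  0.47732257]), 'wrist_torque': array([0.01118348, 0.0198893 , 0.00671906]), 'width': 0.09399146866197576}
side [[464.28842269   0.         277.84836512]
 [  0.         464.28842269 204.33136512]
 [  0.           0.           1.        ]] -0.16226523049814814 [ 0.21834292 -0.98237184  1.04027436] [-2.29074255  0.01950377 -0.30916058] 1
head_a [([183.0, 161.0, 17.0, 15.0], 0.78), ([253.0, 157.0, 21.0, 14.0], 0.66), ([275.0, 135.0, 24.0, 13.0], 0.63), ([236.0, 164.0, 19.0, 20.0], 0.6)]
rack [([217.0, 113.0,
[... 1041 characters left out ...]
79), ([350.0, 230.0, 58.0, 48.0], 0.18)]
balance [([245.0, 164.0, 110.0, 52.0], 0.71), ([319.0, 166.0, 33.0, 35.0], 0.62)]
left_dish [([245.0, 160.0, 32.0, 37.0], 0.9), ([428.0, 208.0, 24.0, 27.0], 0.73), ([186.0, 218.0, 24.0, 16.0], 0.2)]
right_dish [([320.0, 164.0, 36.0, 36.0], 0.74)]
thumb_plate [([292.0, 176.0, 14.0, 40.0], 0.63), ([156.0, 153.0, 61.0, 98.0], 0.62)]
tray [([354.0, 231.0, 56.0, 49.0], 0.61)]
knob [([180.0, 168.0, 19.0, 20.0], 0.5), ([238.0, 250.0, 26.0, 37.0], 0.43)]
sanding_block [([237.0, 256.0, 22.0, 32.0], 0.74), ([293.0, 175.0, 14.0, 40.0], 0.57)]
brush [([291.0, 238.0, 58.0, 35.0], 0.85), ([293.0, 179.0, 12.0, 35.0], 0.53)]
handle [([393.0, 237.0, 4.0, 37.0], 0.73)]
```

Run:
```python
import cv2
a=cv2.imread("pics/side0.png");b=cv2.imread("pics/top0.png")
cv2.imwrite("pics/side0z.png",cv2.resize(a[90:370,160:420],None,fx=2.1,fy=2.1,interpolation=cv2.INTER_CUBIC))
cv2.imwrite("pics/top0z.png",cv2.resize(b[120:320,110:470],None,fx=2.2,fy=2.2,interpolation=cv2.INTER_CUBIC))
```

```text
(no output)
```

View pics/side0z.png

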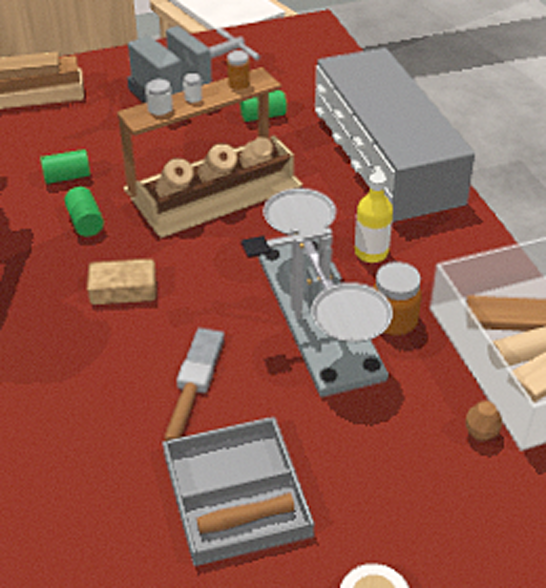

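View pics/top0z.png

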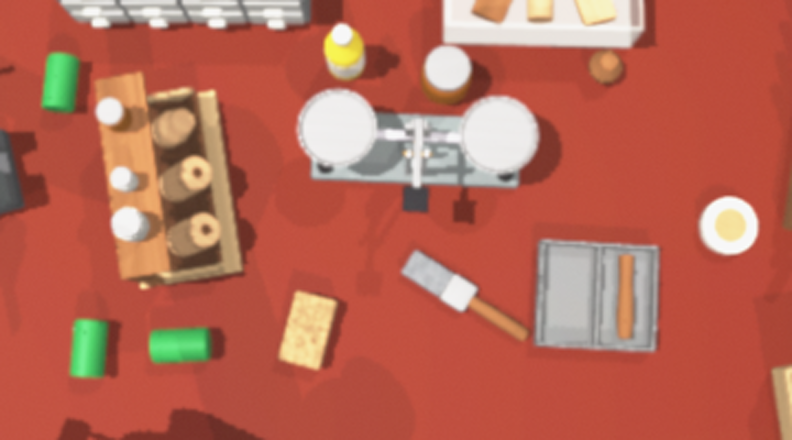

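```bash
cat > h.py <<'E'
import numpy as np,cv2
from scipy.spatial.transform import Rotation as R
from bench import robot,cams,ticket
def cam(s): 
    return R.from_euler('xyz',s["attitude"]).as_matrix(),np.array(s["origin"]),np.array(s["mtx"]),s["k1"]
def proj(s,P):
    Rm,o,K,k=cam(s); p=(np.atleast_2d(P)-o)@Rm; u=p[:,:2]/p[:,2:]; u=u*(1+k*(u**2).sum(1,keepdims=True))
    return u@K[:2,:2].T+K[:2,2]
def unproj(s,uv,z):
    Rm,o,K,k=cam(s); d=(np.atleast_2d(uv)-K[:2,2])@np.linalg.inv(K[:2,:2]).T; u=d.copy()
    for _ in range(30): u=d/(1+k*(u**2).sum(1,keepdims=True))
    r=np.c_[u,np.ones(len(u))]@Rm.T
    return o+r*((z-o[2])/r[:,2])[:,None]
def bc(d): b=d["bbox"]; return [b[0]+b[2]/2,b[1]+b[3]/2]
def T(xy,yaw,P):
    P=np.atleast_2d(P); return P@R.from_euler('z',yaw).as_matrix().T+np.array([xy[0],xy[1],0])
def zoom(s,x0,y0,w,h,f,name,draw=[]):
    im=cv2.resize(np.ascontiguousarray(s["img"][y0:y0+h,x0:x0+w,::-1]),None,fx=f,fy=f,interpolation=cv2.INTER_CUBIC)
    for P,c in draw:
        q=((proj(s,P)-[x0,y0]+.5)*f-.5)
        cv2.polylines(im,[np.round(q*8).astype(np.int32)],False,c,1,cv2.LINE_AA,3)
    cv2.imwrite(name,im)
E
python3 - <<'E'
from h import *
import pickle
S=cams.snapshot("side");Tp=cams.snapshot("top")
pickle.dump((S,Tp),open("s0.pkl","wb"))
print(unproj(Tp,[[261,178.5],[338,182]],.119), unproj(Tp,[[382,255]],.0))
print(unproj(S,[[302,190.5],[326.5,238.5]],.119))
for g in [S,Tp]:
    print([ (np.round(d["bbox"],1).tolist(),round(d["p"],2)) for t in["left_dish","right_dish"] for d in cams.look_for(t,g)])
zoom(S,215,110,95,95,6,"pics/a1.png"); zoom(Tp,145,145,90,110,5,"pics/a2.png")
zoom(S,270,170,80,110,5,"pics/a3.png"); zoom(Tp,235,150,130,75,6,"pics/a4.png")
E
```

```text
[[ 0.61498439  0.07451883  0.119     ]
 [ 0.60874299 -0.15543405  0.119     ]] [[ 0.39945399 -0.30956066  0.        ]]
[[ 0.61190189  0.06172863  0.119     ]
 [ 0.60490561 -0.15699647  0.119     ]]
[([285.1, 180.2, 32.4, 19.8], 0.84), ([304.2, 227.2, 40.8, 23.5], 0.79)]
[([245.2, 159.4, 35.0, 35.4], 0.82), ([247.2, 159.4, 32.5, 37.3], 0.7), ([317.9, 163.8, 34.4, 35.9], 0.57)]
```

View pics/a1.png

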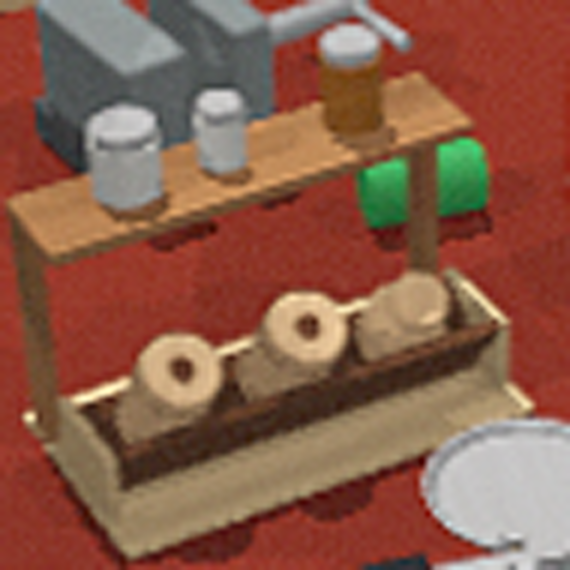

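View pics/a2.png

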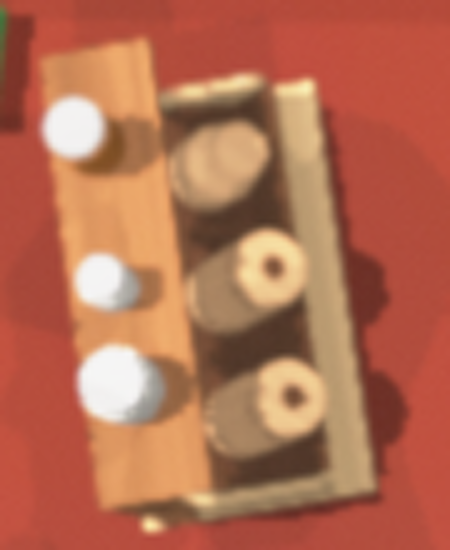

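View pics/a3.png

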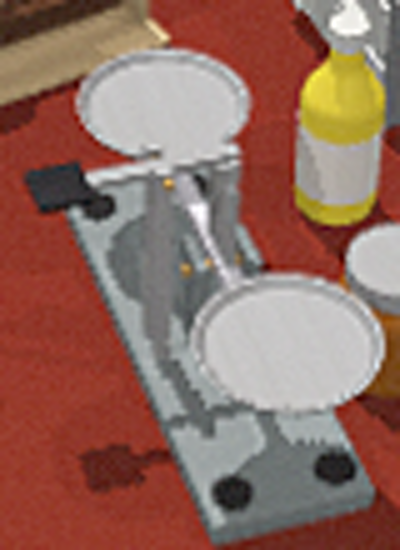

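View pics/a4.png

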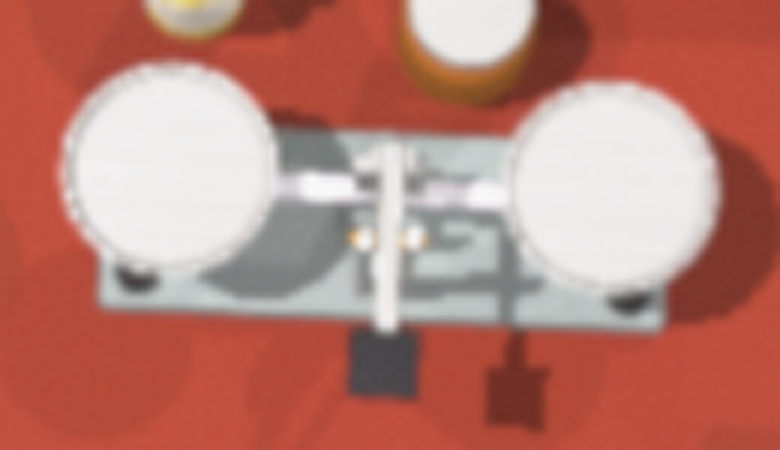

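```bash
cat > fit.py <<'E'
from h import *
import pickle
from scipy.optimize import least_squares
S,Tp=pickle.load(open("s0.pkl","rb"))
f=lambda pts,x0,y0,k:(np.array(pts,float)+.5)/k+[x0,y0]-.5
def circ(c,r,z,n=72):
    t=np.linspace(0,2*np.pi,n);return np.c_[c[0]+r*np.cos(t),c[1]+r*np.sin(t),0*t+z]
# balance
def bres(p):
    r=[]
    for s,obs in((Tp,[(62,280,62,270,.11),(502,718,82,292,-.11)]),(S,[(76,250,48,165,.11),(190,385,272,412,-.11)])):
        for a,b,c,d,y in obs:
            k,x0,y0=(6,235,150) if s is Tp else(5,270,170)
            q=proj(s,T(p[:2],p[2],circ((0,y),.054,.119)))
            o=f([(a,c),(b,d)],x0,y0,k)
            r+=[q[:,0].min()-o[0,0],q[:,0].max()-o[1,0],q[:,1].min()-o[0,1]]
            if not(s is S and y>0): r+=[q[:,1].max()-o[1,1]]
    r+=list((proj(Tp,T(p[:2],p[2],[[-.05,.15,.018],[-.05,-.15,.018],[-.1,0,.166]]))-f([(100,307),(663,330),(384,363)],235,150,6)).ravel())
    r+=list((proj(S,T(p[:2],p[2],[[-.05,-.15,.0],[.05,-.15,.0],[-.1,0,.166]]))-f([(215,545),(370,508),(57,185)],270,170,5)).ravel())
    return np.array(r)
b=least_squares(bres,[.61,-.045,0],loss='soft_l1');print("bal",b.x,np.round(b.fun,1))
dm=np.array([-.0459,0,.0975])
def rres(p):
    P=T(p[:2],p[2],[[-.075,.135,0],[-.075,-.135,0],[-.003,.135,.158],[-.003,-.135,.158],dm,dm+[0,.08,0]])
    r=list((proj(S,P)-f([(133,558),(535,405),(55,262),(472,125),(308,325),(182,370)],215,110,6)).ravel())
    r+=list((proj(Tp,P[4:])-f([(273,267),(294,397)],145,145,5)).ravel())
    P=T(p[:2],p[2],[[-.075,.135,.008],[-.075,-.135,.008]]);r+=list((proj(Tp,P)-f([(377,492),(315,82)],145,145,5)).ravel())
    return np.array(r)
r=least_squares(rres,[.53,.33,1.4],loss='soft_l1');print("rack",r.x,np.round(r.fun.reshape(-1,2),1).tolist())
# triangulate tops
for a,c in(((308,325),(273,267)),((182,370),(294,397))):
    t=least_squares(lambda X:np.r_[(proj(S,X)-f([a],215,110,6)).ravel(),(proj(Tp,X)-f([c],145,145,5)).ravel()],[.5,.3,.09]);print("top",t.x,np.round(t.fun,1))
print(T(r.x[:2],r.x[2],[dm,dm+[0,.08,0]]))
G=(0,255,0);M=(255,0,255)
def box(p,x,y,z): return [(T(p[:2],p[2],[[a*x,c*y,zz] for a,c in((-1,-1),(1,-1),(1,1),(-1,1),(-1,-1))]),G) for zz in z]
D=[(T(b.x[:2],b.x[2],circ((0,y),.054,.119)),M) for y in(.11,-.11)]+[(T(b.x[:2],b.x[2],circ((0,y),.045,.109)),M) for y in(.11,-.11)]+box(b.x,.05,.15,(0,.018))+[(T(b.x[:2],b.x[2],[[-.1+.017*i,.017*j,.166] for i,j in((1,1),(1,-1),(-1,-1),(-1,1),(1,1))]),M)]
e=R.from_euler('y',-35,degrees=True).as_matrix()
for y in(0,.08):
  for z in(0,.08):
    D.append((T(r.x[:2],r.x[2],circ((0,0),.024,z)@e.T+[0,y,.032]),M))
D+=box(r.x,.075,.135,(0,))+[(T(r.x[:2],r.x[2],[[-.003,.135,.158],[-.003,-.135,.158]]),M)]
zoom(S,215,110,95,95,6,"pics/b1.png",D); zoom(Tp,145,145,90,110,5,"pics/b2.png",D)
zoom(S,270,170,80,110,5,"pics/b3.png",D); zoom(Tp,235,150,130,75,6,"pics/b4.png",D)
E
python3 fit.py; python3 -c "
import cv2,numpy as np
a=[cv2.imread(f'pics/b{i}.png') for i in(1,2,3,4)]
def pad(x,h,w): return cv2.copyMakeBorder(x[:h,:w],0,max(0,h-x.shape[0]),0,max(0,w-x.shape[1]),0)
cv2.imwrite('pics/b12.png',cv2.resize(np.hstack([pad(a[0],570,570),pad(a[1],570,450)]),None,fx=.78,fy=.78,interpolation=cv2.INTER_AREA))"
```

```text
bal [ 0.61251477 -0.04135458 -0.03471158] [ 0.  -0.2  0.6  1.3  0.3  0.4  1.1  1.6  0.5  0.3 -1.   0.  -0.2 -0.6
 -1.  -0.2 -1.4  0.3 -0.2 -0.   0.9  0.7  0.3  2.  -0.1  0.4 -0.5]
rack [0.54574763 0.30696476 1.77309826] [[-0.1, 0.4], [0.1, 1.1], [-0.1, 1.5], [0.5, 1.5], [0.4, -0.1], [0.5, -0.4], [-0.2, 0.4], [-0.3, 0.3], [-0.3, -0.2], [-1.3, 0.1]]
top [0.5549964  0.26156691 0.09772739] [ 0.4 -0.1 -0.1  0.4]
top [0.47629746 0.24549628 0.09666474] [ 0.5 -0.1 -0.1  0.4]
[[0.55497008 0.26200082 0.0975    ]
 [0.47660155 0.24592683 0.0975    ]]
```

View pics/b12.png

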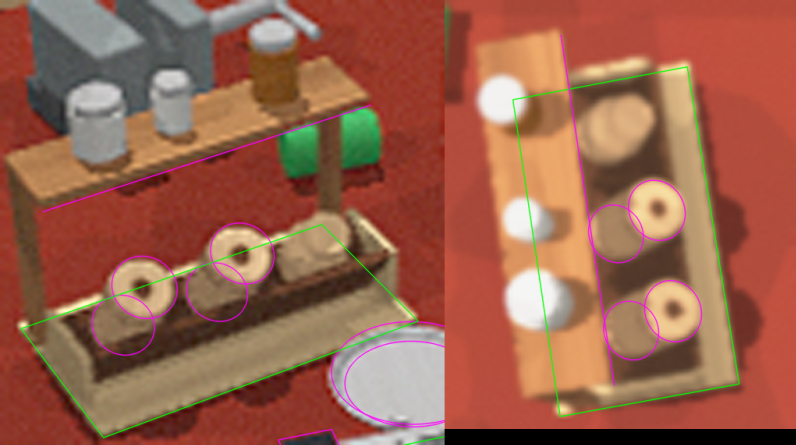

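View pics/b3.png

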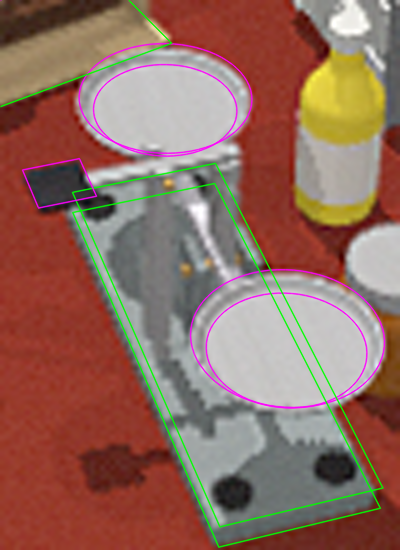

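View pics/b4.png

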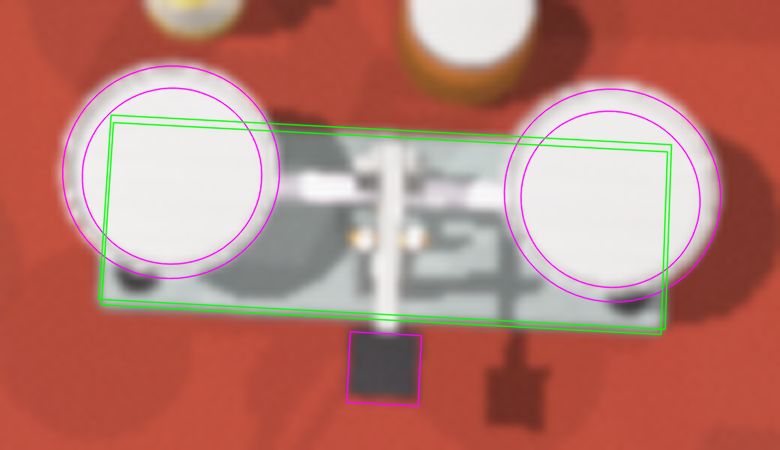

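```bash
cat > plan.py <<'E'
from h import *
bal=np.array([.6135,-.0414]);by=-.0347
rk=np.array([.54575,.3069]);ry=1.7731
ax=R.from_euler('z',ry).apply([-np.sin(np.radians(35)),0,np.cos(np.radians(35))])
def head(yp): return T(rk,ry,[[0,yp,.032]])[0]
def Rt(z,x):
    z=np.array(z)/np.linalg.norm(z);x=np.array(x,float);x-=z*(x@z);x/=np.linalg.norm(x);return R.from_matrix(np.c_[x,np.cross(z,x),z])
RT=Rt(-ax,[.98,.2,0]); 
def RD(yaw): return R.from_euler('xyz',[np.pi,0,yaw])
def cur():
    o=robot.get_obs();return np.array(o["tool_pos"]),R.from_euler('xyz',o["ee_rot"]),o
def plan(tgts,step=.03,deg=6.5):
    p,q,o=cur();print("t",round(o["time"],2),"at",p.round(4),"w",round(o["width"],4),"F",np.round(o["wrist_force"],1))
    for (P,Q,*st) in tgts:
        s=st[0] if st else step
        P=np.array(P);dr=(q.inv()*Q).as_rotvec(degrees=True);n=int(max(1,np.ceil(np.linalg.norm(P-p)/s),np.ceil(np.linalg.norm(dr)/deg)))
        p0,q0=p,q;out=[]
        for i in range(1,n+1):
            Pi=p0+(P-p0)*i/n;Qi=q0*R.from_rotvec(dr*i/n,degrees=True)
            d=np.round(q.inv().apply(Pi-p),3);r=np.round((q.inv()*Qi).as_rotvec(degrees=True),1)
            p=p+q.apply(d);q=q*R.from_rotvec(r,degrees=True)
            row={k:float(v) for k,v in zip(("x","y","z","rx","ry","rz"),(*d,*r)) if v}
            out.append(str(row).replace("'",'"'))
        print(f"[{n}] ->",P.round(3));print(", ".join(out))
E
python3 - <<'E'
from plan import *
f=head(.08);print(f,ax)
plan([((.14,.53,.34),RD(1.314)),(f+.25*ax,RT)])
E
```

```text
[0.4673815  0.29082588 0.032     ] [ 0.11524674 -0.5618791   0.81915204]
t 1.5 at [0.1397 0.532  0.2055] w 0.0939 F [ 0.5 -0.1  0.5]
[5] -> [0.14 0.53 0.34]
{"z": -0.027}, {"x": -0.001, "z": -0.027}, {"z": -0.027}, {"y": 0.001, "z": -0.027}, {"x": -0.001, "z": -0.026}
[18] -> [0.496 0.15  0.237]
{"x": -0.015, "y": 0.024, "z": 0.006, "rx": 1.7, "ry": 1.1, "rz": 3.4}, {"x": -0.014, "y": 0.026, "z": 0.004, "rx": 1.8, "ry": 1.1, "rz": 3.5}, {"x": -0.013, "y": 0.026, "z": 0.004, "rx": 1.7, "ry": 1.0, "rz": 3.4}, {"x": -0.011, "y": 0.028, "z": 0.003, "rx": 1.8, "ry": 1.1, "rz": 3.4}, {"x": -0.009, "y": 0.028, "z": 0.001, "rx": 1.7, "ry": 1.1, "rz": 3.4}, {"x": -0.008, "y": 0.028, "z": 0.001, "rx": 1.7, "ry": 1.1, "rz": 3.5}, {"x": -0.006, "y": 0.029, "z": -0.001, "rx": 1.8, "ry": 1.0, "rz": 3.4}, {"x": -0.004, "y": 0.029, "z": -0.001, "rx": 1.7, "ry": 1.1, "rz": 3.4}, {"x": -0.002, "y": 0.029, "z": -0.003, "rx": 1.7, "ry": 1.1, "rz": 3.4}, {"x": -0.001, "y": 0.03, "z": -0.003, "rx": 1.8, "ry": 1.1, "rz": 3.5}, {"x": 0.001, "y": 0.029, "z": -0.004, "rx": 1.7, "ry": 1.1, "rz": 3.4}, {"x": 0.003, "y": 0.029, "z": -0.005, "rx": 1.8, "ry": 1.0, "rz": 3.4}, {"x": 0.005, "y": 0.028, "z": -0.006, "rx": 1.7, "ry": 1.1, "rz": 3.4}, {"x": 0.007, "y": 0.028, "z": -0.006, "rx": 1.7, "ry": 1.1, "rz": 3.5}, {"x": 0.008, "y": 0.027, "z": -0.008, "rx": 1.8, "ry": 1.1, "rz": 3.4}, {"x": 0.01, "y": 0.027, "z": -0.007, "rx": 1.7, "ry": 1.1, "rz": 3.4}, {"x": 0.012, "y": 0.025, "z": -0.009, "rx": 1.7, "ry": 1.0, "rz": 3.4}, {"x": 0.014, "y": 0.025, "z": -0.009, "rx": 1.8, "ry": 1.1, "rz": 3.5}
```

Call:
jog_arm([
  {"z": -0.027},
  {"z": -0.027},
  {"z": -0.027},
  {"z": -0.027},
  {"z": -0.027},
  {"x": -0.015,"y": 0.024,"z": 0.006,"rx": 1.7,"ry": 1.1,"rz": 3.4},
  {"x": -0.014,"y": 0.026,"z": 0.004,"rx": 1.8,"ry": 1.1,"rz": 3.5},
  {"x": -0.013,"y": 0.026,"z": 0.004,"rx": 1.7,"ry": 1.0,"rz": 3.4},
  {"x": -0.011,"y": 0.028,"z": 0.003,"rx": 1.8,"ry": 1.1,"rz": 3.4},
  {"x": -0.009,"y": 0.028,"z": 0.001,"rx": 1.7,"ry": 1.1,"rz": 3.4},
  {"x": -0.008,"y": 0.028,"z": 0.001,"rx": 1.7,"ry": 1.1,"rz": 3.5},
  {"x": -0.006,"y": 0.029,"z": -0.001,"rx": 1.8,"ry": 1.0,"rz": 3.4},
], claw=0.68)

```text
invalid input
```

Run:
```python
from plan import *
f=head(.08)
plan([(f+.25*ax,RT)])
```

```text
t 1.5 at [0.1397 0.532  0.2055] w 0.0939 F [ 0.5 -0.1  0.5]
[18] -> [0.496 0.15  0.237]
{"x": -0.015, "y": 0.025, "z": -0.002, "rx": 1.7, "ry": 1.1, "rz": 3.4}, {"x": -0.014, "y": 0.025, "z": -0.002, "rx": 1.8, "ry": 1.1, "rz": 3.5}, {"x": -0.013, "y": 0.026, "z": -0.004, "rx": 1.7, "ry": 1.0, "rz": 3.4}, {"x": -0.01, "y": 0.027, "z": -0.005, "rx": 1.8, "ry": 1.1, "rz": 3.4}, {"x": -0.009, "y": 0.027, "z": -0.006, "rx": 1.7, "ry": 1.1, "rz": 3.4}, {"x": -0.008, "y": 0.027, "z": -0.007, "rx": 1.7, "ry": 1.1, "rz": 3.5}, {"x": -0.005, "y": 0.027, "z": -0.007, "rx": 1.8, "ry": 1.0, "rz": 3.4}, {"x": -0.004, "y": 0.028, "z": -0.009, "rx": 1.7, "ry": 1.1, "rz": 3.4}, {"x": -0.002, "y": 0.027, "z": -0.01, "rx": 1.7, "ry": 1.1, "rz": 3.4}, {"y": 0.027, "z": -0.01, "rx": 1.8, "ry": 1.1, "rz": 3.5}, {"x": 0.002, "y": 0.027, "z": -0.011, "rx": 1.7, "ry": 1.1, "rz": 3.4}, {"x": 0.004, "y": 0.026, "z": -0.012, "rx": 1.8, "ry": 1.0, "rz": 3.4}, {"x": 0.005, "y": 0.026, "z": -0.013, "rx": 1.7, "ry": 1.1, "rz": 3.4}, {"x": 0.007, "y": 0.025, "z": -0.013, "rx": 1.7, "ry": 1.1, "rz": 3.5}, {"x": 0.009, "y": 0.024, "z": -0.014, "rx": 1.8, "ry": 1.1, "rz": 3.4}, {"x": 0.011, "y": 0.023, "z": -0.015, "rx": 1.7, "ry": 1.1, "rz": 3.4}, {"x": 0.012, "y": 0.022, "z": -0.014, "rx": 1.7, "ry": 1.0, "rz": 3.4}, {"x": 0.013, "y": 0.02, "z": -0.016, "rx": 1.8, "ry": 1.1, "rz": 3.5}
```

The call was refused as a whole, perhaps because some rows lack fields. I'll try one with all six.

Call:
jog_arm([
  {"x": 0,"y": 0,"z": -0.027,"rx": 0,"ry": 0,"rz": 0},
  {"x": 0,"y": 0,"z": -0.027,"rx": 0,"ry": 0,"rz": 0},
  {"x": 0,"y": 0,"z": -0.027,"rx": 0,"ry": 0,"rz": 0},
  {"x": 0,"y": 0,"z": -0.027,"rx": 0,"ry": 0,"rz": 0},
  {"x": 0,"y": 0,"z": -0.027,"rx": 0,"ry": 0,"rz": 0},
], claw=0.68)

```text
time: 1.92
tool_pos: [0.1385, 0.5287, 0.3351]
ee_rot: [-3.139, 0.021, 1.314]
wrist_force: [0.1, 0.8, -0.3]
width: 0.0652
```

```bash
sed -i 's/ if v}/}/; s/float(v) for/float(v)+0.0 for/' plan.py
python3 - <<'E'
from plan import *
f=head(.08)
plan([(f+.25*ax,RT,.034)],deg=7)
E
```

```text
t 1.92 at [0.1385 0.5287 0.3351] w 0.0652 F [ 0.1  0.8 -0.3]
[16] -> [0.496 0.15  0.237]
{"x": -0.017, "y": 0.028, "z": 0.006, "rx": 2.0, "ry": 1.3, "rz": 3.8}, {"x": -0.015, "y": 0.029, "z": 0.006, "rx": 2.0, "ry": 1.3, "rz": 3.9}, {"x": -0.014, "y": 0.03, "z": 0.003, "rx": 2.0, "ry": 1.3, "rz": 3.8}, {"x": -0.011, "y": 0.031, "z": 0.003, "rx": 2.0, "ry": 1.2, "rz": 3.8}, {"x": -0.01, "y": 0.031, "z": 0.001, "rx": 1.9, "ry": 1.3, "rz": 3.9}, {"x": -0.007, "y": 0.033, "z": 0.0, "rx": 2.0, "ry": 1.3, "rz": 3.8}, {"x": -0.005, "y": 0.032, "z": -0.002, "rx": 2.0, "ry": 1.3, "rz": 3.8}, {"x": -0.003, "y": 0.033, "z": -0.003, "rx": 2.0, "ry": 1.3, "rz": 3.9}, {"x": 0.0, "y": 0.033, "z": -0.003, "rx": 2.0, "ry": 1.2, "rz": 3.8}, {"x": 0.001, "y": 0.033, "z": -0.006, "rx": 2.0, "ry": 1.3, "rz": 3.8}, {"x": 0.004, "y": 0.032, "z": -0.006, "rx": 2.0, "ry": 1.3, "rz": 3.9}, {"x": 0.007, "y": 0.032, "z": -0.007, "rx": 2.0, "ry": 1.3, "rz": 3.8}, {"x": 0.008, "y": 0.031, "z": -0.008, "rx": 2.0, "ry": 1.3, "rz": 3.8}, {"x": 0.011, "y": 0.03, "z": -0.009, "rx": 2.0, "ry": 1.3, "rz": 3.9}, {"x": 0.013, "y": 0.029, "z": -0.009, "rx": 1.9, "ry": 1.3, "rz": 3.8}, {"x": 0.015, "y": 0.027, "z": -0.01, "rx": 2.0, "ry": 1.2, "rz": 3.8}
```

Call:
jog_arm([
  {"x": -0.017,"y": 0.028,"z": 0.006,"rx": 2.0,"ry": 1.3,"rz": 3.8},
  {"x": -0.015,"y": 0.029,"z": 0.006,"rx": 2.0,"ry": 1.3,"rz": 3.9},
  {"x": -0.014,"y": 0.03,"z": 0.003,"rx": 2.0,"ry": 1.3,"rz": 3.8},
  {"x": -0.011,"y": 0.031,"z": 0.003,"rx": 2.0,"ry": 1.2,"rz": 3.8},
  {"x": -0.01,"y": 0.031,"z": 0.001,"rx": 1.9,"ry": 1.3,"rz": 3.9},
  {"x": -0.007,"y": 0.033,"z": 0.0,"rx": 2.0,"ry": 1.3,"rz": 3.8},
  {"x": -0.005,"y": 0.032,"z": -0.002,"rx": 2.0,"ry": 1.3,"rz": 3.8},
  {"x": -0.003,"y": 0.033,"z": -0.003,"rx": 2.0,"ry": 1.3,"rz": 3.9},
  {"x": 0.0,"y": 0.033,"z": -0.003,"rx": 2.0,"ry": 1.2,"rz": 3.8},
  {"x": 0.001,"y": 0.033,"z": -0.006,"rx": 2.0,"ry": 1.3,"rz": 3.8},
])

```text
time: 2.75
tool_pos: [0.3654, 0.2939, 0.2802]
ee_rot: [-2.729, -0.101, 0.604]
wrist_force: [-0.1, 1.7, -0.0]
width: 0.0641
```

Run:
```python
from plan import *
f=head(.08)
plan([(f+.25*ax,RT,.034)],deg=7)
print(cur()[2]["joint_positions"])
```

```text
t 2.75 at [0.3654 0.2939 0.2802] w 0.0641 F [-0.1  1.7 -0. ]
[6] -> [0.496 0.15  0.237]
{"x": 0.004, "y": 0.032, "z": -0.006, "rx": 1.7, "ry": 1.1, "rz": 3.8}, {"x": 0.005, "y": 0.032, "z": -0.007, "rx": 1.6, "ry": 1.0, "rz": 3.8}, {"x": 0.009, "y": 0.032, "z": -0.007, "rx": 1.7, "ry": 1.1, "rz": 3.9}, {"x": 0.01, "y": 0.03, "z": -0.008, "rx": 1.7, "ry": 1.0, "rz": 3.8}, {"x": 0.012, "y": 0.03, "z": -0.009, "rx": 1.7, "ry": 1.1, "rz": 3.8}, {"x": 0.015, "y": 0.028, "z": -0.01, "rx": 1.6, "ry": 1.0, "rz": 3.8}
[ 0.23804107 -0.14560812  1.51185582  0.4331874   1.81496904 -0.28965706]
```

Call:
jog_arm([
  {"x": 0.004,"y": 0.032,"z": -0.006,"rx": 1.7,"ry": 1.1,"rz": 3.8},
  {"x": 0.005,"y": 0.032,"z": -0.007,"rx": 1.6,"ry": 1.0,"rz": 3.8},
  {"x": 0.009,"y": 0.032,"z": -0.007,"rx": 1.7,"ry": 1.1,"rz": 3.9},
  {"x": 0.01,"y": 0.03,"z": -0.008,"rx": 1.7,"ry": 1.0,"rz": 3.8},
  {"x": 0.012,"y": 0.03,"z": -0.009,"rx": 1.7,"ry": 1.1,"rz": 3.8},
  {"x": 0.015,"y": 0.028,"z": -0.01,"rx": 1.6,"ry": 1.0,"rz": 3.8},
])

```text
time: 3.25
tool_pos: [0.5011, 0.1385, 0.236]
ee_rot: [-2.523, 0.0, 0.177]
wrist_force: [0.5, 0.0, 0.5]
width: 0.0638
```

Run:
```python
from plan import *
f=head(.08)
plan([(f+.12*ax,RT),(f+.04*ax,RT,.014)],deg=7)
print(cur()[2]["joint_positions"])
```

```text
t 3.25 at [0.5011 0.1385 0.236 ] w 0.0638 F [0.5 0.  0.5]
[5] -> [0.481 0.223 0.13 ]
{"x": -0.001, "y": -0.002, "z": 0.027, "rx": -0.1, "ry": -0.2, "rz": -0.2}, {"x": -0.001, "y": -0.002, "z": 0.028, "rx": -0.1, "ry": -0.1, "rz": -0.3}, {"x": 0.0, "y": -0.002, "z": 0.027, "rx": -0.1, "ry": -0.2, "rz": -0.2}, {"x": -0.001, "y": -0.002, "z": 0.027, "rx": 0.0, "ry": -0.2, "rz": -0.2}, {"x": -0.001, "y": -0.002, "z": 0.028, "rx": -0.1, "ry": -0.1, "rz": -0.3}
[6] -> [0.472 0.268 0.065]
{"x": 0.0, "y": 0.0, "z": 0.013, "rx": 0.0, "ry": 0.0, "rz": 0.0}, {"x": 0.0, "y": 0.0, "z": 0.014, "rx": 0.0, "ry": 0.0, "rz": 0.0}, {"x": 0.0, "y": 0.0, "z": 0.013, "rx": 0.0, "ry": 0.0, "rz": 0.0}, {"x": 0.0, "y": 0.0, "z": 0.013, "rx": 0.0, "ry": 0.0, "rz": 0.0}, {"x": 0.0, "y": 0.0, "z": 0.013, "rx": 0.0, "ry": 0.0, "rz": 0.0}, {"x": 0.0, "y": 0.0, "z": 0.014, "rx": 0.0, "ry": 0.0, "rz": 0.0}
[-0.21900382  0.07514245  1.45166443  0.58671309  1.83312318 -0.30306852]
```

Call:
jog_arm([
  {"x": -0.001,"y": -0.002,"z": 0.027,"rx": -0.1,"ry": -0.2,"rz": -0.2},
  {"x": -0.001,"y": -0.002,"z": 0.028,"rx": -0.1,"ry": -0.1,"rz": -0.3},
  {"x": 0,"y": -0.002,"z": 0.027,"rx": -0.1,"ry": -0.2,"rz": -0.2},
  {"x": -0.001,"y": -0.002,"z": 0.02,"rx": 0,"ry": -0.2,"rz": -0.2},
  {"x": 0,"y": 0,"z": 0.005,"rx": 0,"ry": 0,"rz": 0},
  {"x": 0,"y": 0,"z": 0,"rx": 0,"ry": 0,"rz": 0},
])

```text
time: 3.75
tool_pos: [0.4924, 0.1949, 0.1442]
ee_rot: [-2.532, 0.009, 0.173]
wrist_force: [0.6, 0.6, 0.0]
width: 0.0639
```

Run:
```python
from plan import *
f=head(.08)
plan([(f+.04*ax,RT,.014)],deg=7)
S=cams.snapshot("side");Tp=cams.snapshot("top")
zoom(S,215,70,110,140,4,"pics/c1.png"); zoom(Tp,145,145,110,130,4,"pics/c2.png")
a,b=[cv2.resize(cv2.imread(f"pics/c{i}.png"),None,fx=.85,fy=.85) for i in(1,2)]
h=min(len(a),len(b)); cv2.imwrite("pics/c12.png",np.hstack([a[:h],b[:h]]))
```

```text
t 3.75 at [0.4924 0.1949 0.1442] w 0.0639 F [0.6 0.6 0. ]
[8] -> [0.472 0.268 0.065]
{"x": -0.001, "y": -0.002, "z": 0.014, "rx": 0.0, "ry": -0.1, "rz": -0.2}, {"x": -0.001, "y": -0.002, "z": 0.013, "rx": 0.0, "ry": 0.0, "rz": -0.2}, {"x": 0.0, "y": -0.002, "z": 0.014, "rx": 0.0, "ry": -0.1, "rz": -0.2}, {"x": -0.001, "y": -0.002, "z": 0.013, "rx": 0.0, "ry": -0.1, "rz": -0.2}, {"x": -0.001, "y": -0.002, "z": 0.014, "rx": 0.0, "ry": -0.1, "rz": -0.2}, {"x": -0.001, "y": -0.003, "z": 0.013, "rx": 0.0, "ry": 0.0, "rz": -0.2}, {"x": 0.0, "y": -0.002, "z": 0.014, "rx": 0.0, "ry": -0.1, "rz": -0.2}, {"x": -0.001, "y": -0.002, "z": 0.014, "rx": 0.0, "ry": -0.1, "rz": -0.2}
```

View pics/c12.png

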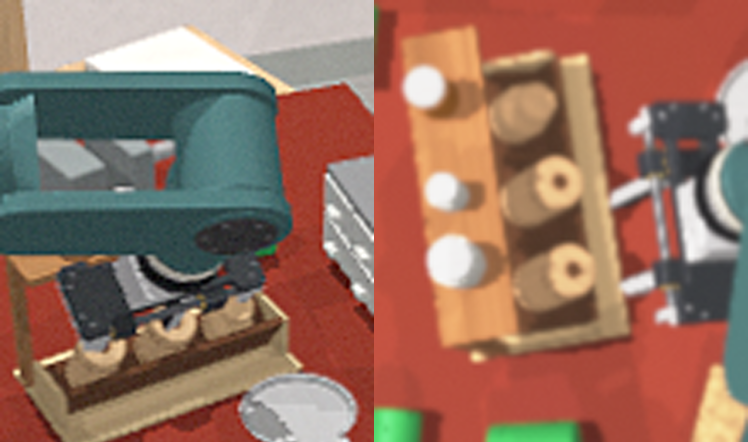

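Call:
jog_arm([
  {"x": -0.003,"y": -0.009,"z": 0,"rx": 0,"ry": -0.3,"rz": -0.8},
  {"x": -0.003,"y": -0.008,"z": 0,"rx": 0,"ry": -0.2,"rz": -0.7},
  {"x": 0,"y": 0,"z": 0,"rx": 0,"ry": 0,"rz": 0},
])

```text
time: 4.1
tool_pos: [0.4868, 0.2068, 0.1599]
ee_rot: [-2.533, -0.009, 0.199]
wrist_force: [0.3, 0.6, 0.2]
width: 0.0637
```

Run:
```python
from plan import *
f=head(.08)
plan([(f+.04*ax,RT,.016)],deg=7)
S=cams.snapshot("side");Tp=cams.snapshot("top")
p,q,o=cur()
D=[(np.array([p+q.apply([s*.032,0,0]),p+q.apply([s*.032,0,.05])]),(255,0,255)) for s in(-1,1)]
e=R.from_euler('z',ry)*R.from_euler('y',-35,degrees=True)
t=np.linspace(0,6.3,40)
D.append((f+e.apply(np.c_[.024*np.cos(t),.024*np.sin(t),0*t+.08]),(0,255,0)))
zoom(S,215,70,110,140,4,"pics/c3.png",D); zoom(Tp,145,145,110,130,4,"pics/c4.png",D)
a,b=[cv2.resize(cv2.imread(f"pics/c{i}.png"),None,fx=.85,fy=.85) for i in(3,4)]
h=min(len(a),len(b)); cv2.imwrite("pics/c34.png",np.hstack([a[:h],b[:h]]))
```

```text
t 4.1 at [0.4868 0.2068 0.1599] w 0.0637 F [0.3 0.6 0.2]
[8] -> [0.472 0.268 0.065]
{"x": 0.0, "y": 0.0, "z": 0.014, "rx": 0.0, "ry": -0.1, "rz": 0.0}, {"x": -0.001, "y": 0.001, "z": 0.015, "rx": 0.0, "ry": 0.0, "rz": 0.0}, {"x": 0.0, "y": 0.0, "z": 0.014, "rx": 0.1, "ry": -0.1, "rz": 0.1}, {"x": 0.0, "y": 0.0, "z": 0.014, "rx": 0.0, "ry": -0.1, "rz": 0.0}, {"x": -0.001, "y": 0.001, "z": 0.014, "rx": 0.0, "ry": 0.0, "rz": 0.0}, {"x": 0.0, "y": 0.0, "z": 0.015, "rx": 0.0, "ry": -0.1, "rz": 0.0}, {"x": 0.0, "y": 0.0, "z": 0.014, "rx": 0.0, "ry": 0.0, "rz": 0.1}, {"x": -0.001, "y": 0.001, "z": 0.014, "rx": 0.1, "ry": -0.1, "rz": 0.0}
```

View pics/c34.png

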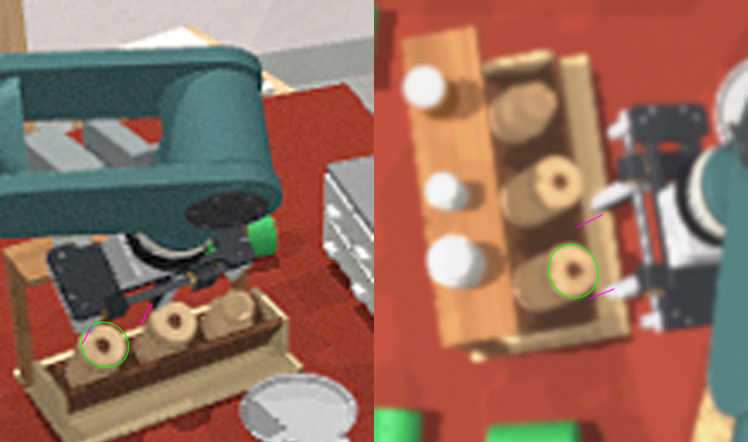

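Call:
jog_arm([
  {"x": 0,"y": 0,"z": 0.014,"rx": 0,"ry": -0.1,"rz": 0},
  {"x": -0.001,"y": 0.001,"z": 0.015,"rx": 0,"ry": 0,"rz": 0},
  {"x": 0,"y": 0,"z": 0.014,"rx": 0.1,"ry": -0.1,"rz": 0.1},
  {"x": 0,"y": 0,"z": 0.014,"rx": 0,"ry": -0.1,"rz": 0},
  {"x": -0.001,"y": 0.001,"z": 0.014,"rx": 0,"ry": 0,"rz": 0},
  {"x": 0,"y": 0,"z": 0.013,"rx": 0,"ry": -0.1,"rz": 0},
  {"x": 0,"y": 0,"z": 0.01,"rx": 0,"ry": 0,"rz": 0.1},
  {"x": 0,"y": 0,"z": 0,"rx": 0,"ry": 0,"rz": 0},
])

```text
time: 4.87
tool_pos: [0.479, 0.2569, 0.0818]
ee_rot: [-2.538, -0.011, 0.196]
wrist_force: [-0.9, 0.9, 0.2]
width: 0.064
```

```bash
cat > look.py <<'E'
from plan import *
import sys
def look(name,D=[],a=(215,70,110,140),b=(145,145,110,130)):
    S=cams.snapshot("side");Tp=cams.snapshot("top")
    k=min(4,560//a[3],560//b[3],790/(a[2]+b[2]))
    zoom(S,*a,k,"pics/_a.png",D); zoom(Tp,*b,k,"pics/_b.png",D)
    x,y=[cv2.imread(f"pics/_{i}.png") for i in"ab"]
    h=max(len(x),len(y));P=lambda i:cv2.copyMakeBorder(i,0,h-len(i),0,0,cv2.BORDER_CONSTANT)
    cv2.imwrite(f"pics/{name}.png",np.hstack([P(x),P(y)]))
    return S,Tp
E
python3 - <<'E'
from look import *
f=head(.08)
plan([(f+.04*ax,RT,.016)],deg=7)
look("d1")
E
```

```text
t 4.87 at [0.479  0.2569 0.0818] w 0.064 F [-0.9  0.9  0.2]
[2] -> [0.472 0.268 0.065]
{"x": -0.002, "y": 0.0, "z": 0.011, "rx": 0.2, "ry": -0.4, "rz": 0.1}, {"x": -0.003, "y": -0.001, "z": 0.01, "rx": 0.2, "ry": -0.3, "rz": 0.0}
```

View pics/d1.png

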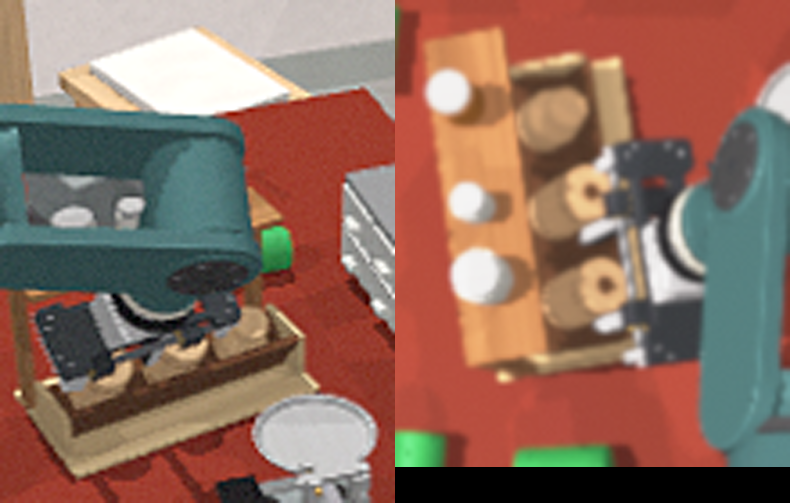

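Call:
jog_arm([
  {"x": -0.004,"y": 0,"z": 0.004,"rx": 0.2,"ry": -0.4,"rz": 0.1},
  {"x": -0.002,"y": 0,"z": 0.01,"rx": 0.2,"ry": -0.3,"rz": 0},
  {"x": 0,"y": 0,"z": 0.008,"rx": 0,"ry": 0,"rz": 0},
  {"x": 0,"y": 0,"z": 0,"rx": 0,"ry": 0,"rz": 0},
  {"x": 0,"y": 0,"z": 0,"rx": 0,"ry": 0,"rz": 0},
])

```text
time: 5.38
tool_pos: [0.4739, 0.2676, 0.0664]
ee_rot: [-2.531, -0.007, 0.2]
wrist_force: [0.2, 0.5, 0.3]
width: 0.0639
```

Run:
```python
from look import *
f=head(.08)
plan([(f+.04*ax,RT,.016)],deg=7)
```

```text
t 5.38 at [0.4739 0.2676 0.0664] w 0.0639 F [0.2 0.5 0.3]
[1] -> [0.472 0.268 0.065]
{"x": -0.002, "y": 0.0, "z": 0.002, "rx": 0.0, "ry": -0.4, "rz": 0.2}
```

Good, within 2 mm. I'll close the fingers.

Call:
jog_arm([
  {"x": -0.001,"y": 0,"z": 0,"rx": 0,"ry": 0,"rz": 0},
  {"x": 0,"y": 0,"z": 0,"rx": 0,"ry": 0,"rz": 0},
  {"x": 0,"y": 0,"z": 0,"rx": 0,"ry": 0,"rz": 0},
  {"x": 0,"y": 0,"z": 0,"rx": 0,"ry": 0,"rz": 0},
  {"x": 0,"y": 0,"z": 0,"rx": 0,"ry": 0,"rz": 0},
], claw=0.2)

```text
time: 5.8
tool_pos: [0.4726, 0.2674, 0.0664]
ee_rot: [-2.531, -0.007, 0.2]
wrist_force: [-1.0, 0.8, -1.6]
width: 0.0475
```

Run:
```python
from look import *
f=head(.08);p,q,o=cur();print((p-f)@ax, p-f-ax*((p-f)@ax))
RH=R.from_matrix(q.as_matrix()) 
up=p+.13*ax
plan([(up,q,.02),((.56,-.03,.30),RD(.1)),],deg=7)
```

```text
0.04195575528896858 [4.00088100e-04 1.49701015e-04 4.63955658e-05]
t 5.8 at [0.4726 0.2674 0.0664] w 0.0475 F [-1.   0.8 -1.6]
[7] -> [0.488 0.194 0.173]
{"x": 0.0, "y": 0.0, "z": -0.019, "rx": 0.0, "ry": 0.0, "rz": 0.0}, {"x": 0.0, "y": 0.0, "z": -0.018, "rx": 0.0, "ry": 0.0, "rz": 0.0}, {"x": 0.0, "y": 0.0, "z": -0.019, "rx": 0.0, "ry": 0.0, "rz": 0.0}, {"x": 0.001, "y": 0.0, "z": -0.018, "rx": 0.0, "ry": 0.0, "rz": 0.0}, {"x": 0.0, "y": 0.0, "z": -0.019, "rx": 0.0, "ry": 0.0, "rz": 0.0}, {"x": 0.0, "y": 0.0, "z": -0.018, "rx": 0.0, "ry": 0.0, "rz": 0.0}, {"x": 0.0, "y": 0.0, "z": -0.019, "rx": 0.0, "ry": 0.0, "rz": 0.0}
[9] -> [ 0.56 -0.03  0.3 ]
{"x": 0.003, "y": 0.013, "z": -0.026, "rx": -3.9, "ry": 0.2, "rz": 0.6}, {"x": 0.003, "y": 0.015, "z": -0.026, "rx": -3.9, "ry": 0.1, "rz": 0.7}, {"x": 0.004, "y": 0.017, "z": -0.024, "rx": -3.9, "ry": 0.2, "rz": 0.6}, {"x": 0.004, "y": 0.018, "z": -0.024, "rx": -3.8, "ry": 0.1, "rz": 0.6}, {"x": 0.004, "y": 0.02, "z": -0.022, "rx": -3.9, "ry": 0.2, "rz": 0.6}, {"x": 0.004, "y": 0.021, "z": -0.02, "rx": -3.9, "ry": 0.1, "rz": 0.7}, {"x": 0.004, "y": 0.022, "z": -0.019, "rx": -3.9, "ry": 0.2, "rz": 0.6}, {"x": 0.005, "y": 0.024, "z": -0.018, "rx": -3.9, "ry": 0.1, "rz": 0.6}, {"x": 0.005, "y": 0.024, "z": -0.015, "rx": -3.9, "ry": 0.2, "rz": 0.7}
```

Call:
jog_arm([
  {"x": 0,"y": 0,"z": -0.015,"rx": 0,"ry": 0,"rz": 0},
  {"x": 0,"y": 0,"z": -0.018,"rx": 0,"ry": 0,"rz": 0},
  {"x": 0,"y": 0,"z": -0.019,"rx": 0,"ry": 0,"rz": 0},
  {"x": 0,"y": 0,"z": -0.018,"rx": 0,"ry": 0,"rz": 0},
  {"x": 0,"y": 0,"z": -0.019,"rx": 0,"ry": 0,"rz": 0},
  {"x": 0,"y": 0,"z": -0.018,"rx": 0,"ry": 0,"rz": 0},
  {"x": 0,"y": 0,"z": -0.019,"rx": 0,"ry": 0,"rz": 0},
  {"x": 0.003,"y": 0.013,"z": -0.026,"rx": -3.9,"ry": 0.2,"rz": 0.6},
  {"x": 0.003,"y": 0.015,"z": -0.026,"rx": -3.9,"ry": 0.1,"rz": 0.7},
  {"x": 0.004,"y": 0.017,"z": -0.024,"rx": -3.9,"ry": 0.2,"rz": 0.6},
  {"x": 0.004,"y": 0.018,"z": -0.024,"rx": -3.8,"ry": 0.1,"rz": 0.6},
])

```text
time: 6.72
tool_pos: [0.515, 0.0898, 0.2245]
ee_rot: [-2.811, 0.024, 0.155]
wrist_force: [-0.6, 0.7, -1.7]
width: 0.0474
```

Run:
```python
from look import *
d=T(bal,by,[[0,-.11,.109]])[0];print(d)
plan([((.57,-.05,.29),RD(0.1)),(d+[0,0,.12],RD(0))],deg=7)
look("e1")
```

```text
[ 0.60968377 -0.15133378  0.109     ]
t 6.72 at [0.515  0.0898 0.2245] w 0.0474 F [-0.6  0.7 -1.7]
[6] -> [ 0.57 -0.05  0.29]
{"x": 0.005, "y": 0.02, "z": -0.018, "rx": -3.1, "ry": 0.3, "rz": 0.5}, {"x": 0.006, "y": 0.02, "z": -0.018, "rx": -3.2, "ry": 0.3, "rz": 0.5}, {"x": 0.005, "y": 0.021, "z": -0.016, "rx": -3.1, "ry": 0.3, "rz": 0.4}, {"x": 0.006, "y": 0.022, "z": -0.015, "rx": -3.2, "ry": 0.3, "rz": 0.5}, {"x": 0.007, "y": 0.023, "z": -0.013, "rx": -3.1, "ry": 0.3, "rz": 0.5}, {"x": 0.006, "y": 0.024, "z": -0.012, "rx": -3.2, "ry": 0.4, "rz": 0.5}
[5] -> [ 0.61  -0.151  0.229]
{"x": 0.006, "y": 0.021, "z": 0.012, "rx": 0.0, "ry": 0.0, "rz": 1.1}, {"x": 0.006, "y": 0.021, "z": 0.012, "rx": 0.0, "ry": 0.0, "rz": 1.2}, {"x": 0.007, "y": 0.02, "z": 0.012, "rx": 0.0, "ry": 0.0, "rz": 1.1}, {"x": 0.007, "y": 0.021, "z": 0.013, "rx": 0.0, "ry": 0.0, "rz": 1.2}, {"x": 0.008, "y": 0.02, "z": 0.012, "rx": 0.0, "ry": 0.0, "rz": 1.1}
```

View pics/e1.png

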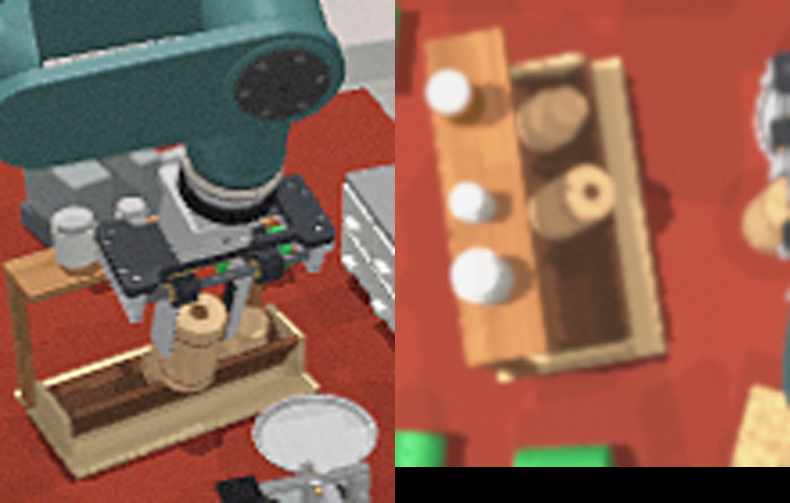

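The head is out and aligned in the jaws. Next I'll carry it to the right dish.

Call:
jog_arm([
  {"x": 0.005,"y": 0.02,"z": -0.018,"rx": -3.1,"ry": 0.3,"rz": 0.5},
  {"x": 0.006,"y": 0.02,"z": -0.018,"rx": -3.2,"ry": 0.3,"rz": 0.5},
  {"x": 0.005,"y": 0.021,"z": -0.016,"rx": -3.1,"ry": 0.3,"rz": 0.4},
  {"x": 0.006,"y": 0.022,"z": -0.015,"rx": -3.2,"ry": 0.3,"rz": 0.5},
  {"x": 0.007,"y": 0.023,"z": -0.013,"rx": -3.1,"ry": 0.3,"rz": 0.5},
  {"x": 0.006,"y": 0.024,"z": -0.012,"rx": -3.2,"ry": 0.4,"rz": 0.5},
  {"x": 0.006,"y": 0.021,"z": 0,"rx": 0,"ry": 0,"rz": 1.1},
  {"x": 0.006,"y": 0.021,"z": 0.012,"rx": 0,"ry": 0,"rz": 1.2},
  {"x": 0.007,"y": 0.02,"z": 0.012,"rx": 0,"ry": 0,"rz": 1.1},
  {"x": 0,"y": 0,"z": 0,"rx": 0,"ry": 0,"rz": 0},
  {"x": 0,"y": 0,"z": 0,"rx": 0,"ry": 0,"rz": 0},
])

```text
time: 7.73
tool_pos: [0.5942, -0.1097, 0.257]
ee_rot: [-3.133, 0.009, 0.046]
wrist_force: [-0.2, 1.0, -0.8]
width: 0.0477
```

Run:
```python
from look import *
d=T(bal,by,[[0,-.11,.109]])[0]
plan([(d+[0,0,.10],RD(0)),(d+[0,0,.048],RD(0),.01)],deg=7)
```

```text
t 7.73 at [ 0.5942 -0.1097  0.257 ] w 0.0477 F [-0.2  1.  -0.8]
[3] -> [ 0.61  -0.151  0.209]
{"x": 0.005, "y": 0.014, "z": 0.016, "rx": -0.2, "ry": 0.2, "rz": 0.9}, {"x": 0.005, "y": 0.014, "z": 0.016, "rx": -0.1, "ry": 0.1, "rz": 0.8}, {"x": 0.005, "y": 0.014, "z": 0.016, "rx": -0.2, "ry": 0.2, "rz": 0.9}
[6] -> [ 0.61  -0.151  0.157]
{"x": 0.0, "y": 0.0, "z": 0.009, "rx": 0.0, "ry": 0.0, "rz": 0.0}, {"x": 0.0, "y": 0.0, "z": 0.008, "rx": 0.0, "ry": 0.0, "rz": 0.0}, {"x": 0.0, "y": 0.0, "z": 0.009, "rx": 0.0, "ry": 0.0, "rz": 0.0}, {"x": 0.0, "y": 0.0, "z": 0.008, "rx": 0.0, "ry": 0.0, "rz": 0.0}, {"x": 0.0, "y": 0.0, "z": 0.009, "rx": 0.0, "ry": 0.0, "rz": 0.0}, {"x": 0.0, "y": 0.0, "z": 0.009, "rx": 0.0, "ry": 0.0, "rz": 0.0}
```

Call:
jog_arm([
  {"x": 0.005,"y": 0.014,"z": 0,"rx": -0.2,"ry": 0.2,"rz": 0.9},
  {"x": 0.005,"y": 0.014,"z": 0.008,"rx": -0.1,"ry": 0.1,"rz": 0.8},
  {"x": 0.005,"y": 0.014,"z": 0.016,"rx": -0.2,"ry": 0.2,"rz": 0.9},
  {"x": 0,"y": 0,"z": 0.016,"rx": 0,"ry": 0,"rz": 0},
  {"x": 0,"y": 0,"z": 0,"rx": 0,"ry": 0,"rz": 0},
  {"x": 0,"y": 0,"z": 0,"rx": 0,"ry": 0,"rz": 0},
])

```text
time: 8.23
tool_pos: [0.6116, -0.1527, 0.2128]
ee_rot: [-3.14, 0.001, -0.001]
wrist_force: [-0.4, 0.6, -1.3]
width: 0.0475
```

Run:
```python
from look import *
d=T(bal,by,[[0,-.11,.109]])[0]
plan([(d+[0,0,.046],RD(0),.01)],deg=7)
D=[(T(bal,by,np.c_[r*np.cos(t),-.11+r*np.sin(t),0*t+z]),(255,0,255)) for t in [np.linspace(0,6.3,50)] for r,z in((.054,.119),(.045,.109))]
look("e2",D,(255,110,110,140),(235,130,140,100))
```

```text
t 8.23 at [ 0.6116 -0.1527  0.2128] w 0.0475 F [-0.4  0.6 -1.3]
[6] -> [ 0.61  -0.151  0.155]
{"x": 0.0, "y": 0.0, "z": 0.01, "rx": 0.0, "ry": 0.0, "rz": 0.0}, {"x": -0.001, "y": 0.0, "z": 0.009, "rx": 0.0, "ry": 0.0, "rz": 0.0}, {"x": 0.0, "y": -0.001, "z": 0.01, "rx": -0.1, "ry": 0.0, "rz": 0.0}, {"x": 0.0, "y": 0.0, "z": 0.01, "rx": 0.0, "ry": 0.0, "rz": 0.0}, {"x": -0.001, "y": 0.0, "z": 0.009, "rx": 0.0, "ry": 0.0, "rz": 0.0}, {"x": 0.0, "y": 0.0, "z": 0.01, "rx": 0.0, "ry": 0.0, "rz": 0.0}
```

View pics/e2.png

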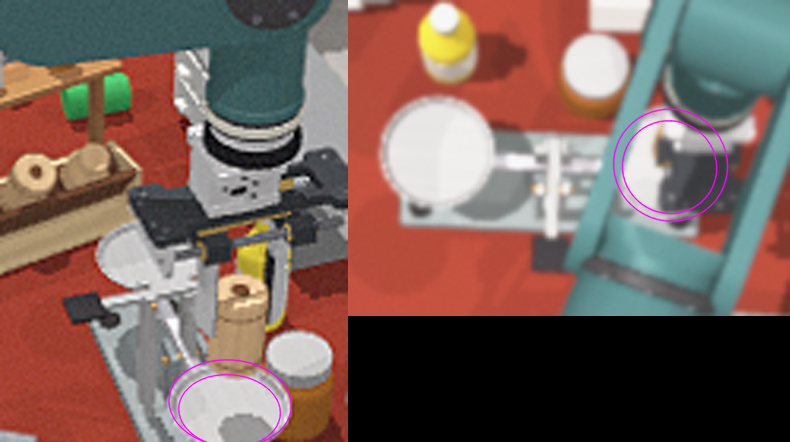

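Call:
jog_arm([
  {"x": 0,"y": 0,"z": 0.01,"rx": 0,"ry": 0,"rz": 0},
  {"x": -0.001,"y": 0,"z": 0.01,"rx": 0,"ry": 0,"rz": 0},
  {"x": 0,"y": -0.001,"z": 0.01,"rx": 0,"ry": 0,"rz": 0},
  {"x": 0,"y": 0,"z": 0.01,"rx": 0,"ry": 0,"rz": 0},
  {"x": 0,"y": 0,"z": 0.009,"rx": 0,"ry": 0,"rz": 0},
  {"x": 0,"y": 0,"z": 0.005,"rx": 0,"ry": 0,"rz": 0},
  {"x": 0,"y": 0,"z": 0,"rx": 0,"ry": 0,"rz": 0},
  {"x": 0,"y": 0,"z": 0,"rx": 0,"ry": 0,"rz": 0},
])

```text
time: 9.0
tool_pos: [0.6114, -0.1497, 0.1562]
ee_rot: [-3.141, -0.004, 0.002]
wrist_force: [0.2, -0.2, -1.3]
width: 0.0478
```

Call:
jog_arm([
  {"x": 0,"y": 0.001,"z": 0.003,"rx": 0,"ry": 0,"rz": 0},
  {"x": 0,"y": 0,"z": 0,"rx": 0,"ry": 0,"rz": 0},
  {"x": 0,"y": 0,"z": 0,"rx": 0,"ry": 0,"rz": 0},
])

```text
time: 9.25
tool_pos: [0.6118, -0.151, 0.1535]
ee_rot: [-3.141, -0.005, 0.002]
wrist_force: [-0.2, -0.1, -1.3]
width: 0.0476
```

Call:
jog_arm([
  {"x": 0,"y": 0,"z": 0.002,"rx": 0,"ry": 0,"rz": 0},
  {"x": 0,"y": 0,"z": 0,"rx": 0,"ry": 0,"rz": 0},
  {"x": 0,"y": 0,"z": 0,"rx": 0,"ry": 0,"rz": 0},
])

```text
time: 9.5
tool_pos: [0.6125, -0.1514, 0.1526]
ee_rot: [3.141, -0.007, 0.002]
wrist_force: [-0.1, 0.2, -1.8]
width: 0.0475
```

Call:
jog_arm([
  {"x": -0.001,"y": 0,"z": 0.003,"rx": 0,"ry": 0.2,"rz": 0},
  {"x": 0,"y": 0,"z": 0,"rx": 0,"ry": 0,"rz": 0},
  {"x": 0,"y": 0,"z": 0,"rx": 0,"ry": 0,"rz": 0},
])

```text
time: 9.75
tool_pos: [0.6118, -0.1515, 0.1501]
ee_rot: [3.141, -0.012, 0.002]
wrist_force: [0.4, 0.0, -1.0]
width: 0.0477
```

Run:
```python
from look import *
look("e3",[],(275,140,90,120),(235,130,110,100))
```

```text
(no output)
```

View pics/e3.png

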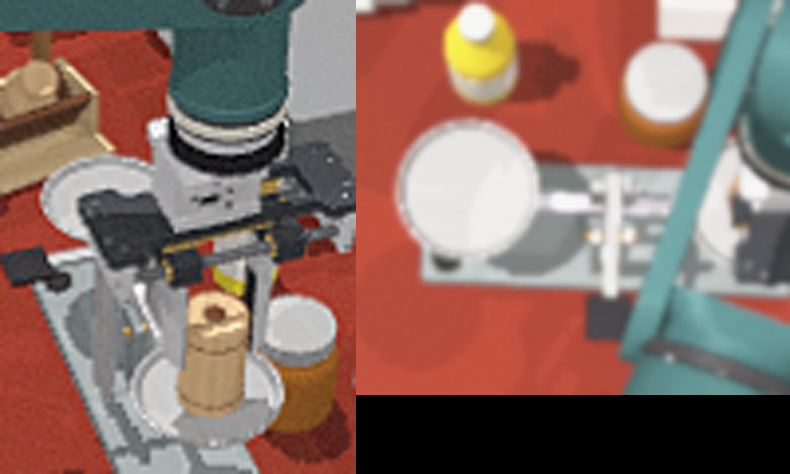

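Call:
jog_arm([
  {"x": -0.001,"y": 0,"z": 0.003,"rx": 0,"ry": 0.3,"rz": 0},
  {"x": 0,"y": 0,"z": 0,"rx": 0,"ry": 0,"rz": 0},
  {"x": 0,"y": 0,"z": 0,"rx": 0,"ry": 0,"rz": 0},
])

```text
time: 10.1
tool_pos: [0.6121, -0.1516, 0.1507]
ee_rot: [3.14, -0.024, 0.002]
wrist_force: [0.2, -0.2, -1.3]
width: 0.0476
```

Call:
jog_arm([
  {"x": 0,"y": 0,"z": 0.003,"rx": 0,"ry": -1.2,"rz": 0},
  {"x": 0,"y": 0,"z": 0,"rx": 0,"ry": 0,"rz": 0},
  {"x": 0,"y": 0,"z": 0,"rx": 0,"ry": 0,"rz": 0},
])

```text
time: 10.35
tool_pos: [0.6126, -0.152, 0.1494]
ee_rot: [3.138, -0.003, 0.002]
wrist_force: [0.9, -0.2, -0.2]
width: 0.0475
```

Call:
jog_arm([
  {"x": 0,"y": 0,"z": 0,"rx": 0,"ry": 0,"rz": 0},
  {"x": 0,"y": 0,"z": 0,"rx": 0,"ry": 0,"rz": 0},
  {"x": 0,"y": 0,"z": 0,"rx": 0,"ry": 0,"rz": 0},
  {"x": 0,"y": 0,"z": 0,"rx": 0,"ry": 0,"rz": 0},
], claw=0.7)

```text
time: 10.68
tool_pos: [0.6126, -0.1518, 0.1474]
ee_rot: [3.139, -0.0, 0.002]
wrist_force: [0.6, 0.5, -0.2]
width: 0.0655
```

Run:
```python
from look import *
f=head(0)
p,q,o=cur()
plan([(p+[0,0,.11],q),(f+.25*ax+[0,-.0,.04],RT)],deg=7)
look("e4",[],(275,140,90,120),(235,130,110,100))
```

```text
t 10.68 at [ 0.6126 -0.1518  0.1474] w 0.0655 F [ 0.6  0.5 -0.2]
[4] -> [ 0.613 -0.152  0.257]
{"x": 0.0, "y": 0.0, "z": -0.027, "rx": 0.0, "ry": 0.0, "rz": 0.0}, {"x": 0.0, "y": 0.0, "z": -0.028, "rx": 0.0, "ry": 0.0, "rz": 0.0}, {"x": 0.0, "y": 0.0, "z": -0.027, "rx": 0.0, "ry": 0.0, "rz": 0.0}, {"x": 0.0, "y": 0.0, "z": -0.028, "rx": 0.0, "ry": 0.0, "rz": 0.0}
[11] -> [0.575 0.166 0.277]
{"x": -0.003, "y": -0.029, "z": -0.002, "rx": 3.2, "ry": -0.3, "rz": -1.0}, {"x": -0.003, "y": -0.029, "z": 0.0, "rx": 3.2, "ry": -0.3, "rz": -1.0}, {"x": -0.003, "y": -0.029, "z": 0.001, "rx": 3.2, "ry": -0.4, "rz": -1.0}, {"x": -0.002, "y": -0.029, "z": 0.003, "rx": 3.1, "ry": -0.3, "rz": -1.0}, {"x": -0.001, "y": -0.029, "z": 0.005, "rx": 3.2, "ry": -0.3, "rz": -1.0}, {"x": -0.001, "y": -0.028, "z": 0.006, "rx": 3.2, "ry": -0.3, "rz": -1.0}, {"x": 0.0, "y": -0.028, "z": 0.008, "rx": 3.2, "ry": -0.4, "rz": -1.0}, {"x": 0.0, "y": -0.028, "z": 0.01, "rx": 3.2, "ry": -0.3, "rz": -1.0}, {"x": 0.001, "y": -0.027, "z": 0.01, "rx": 3.2, "ry": -0.3, "rz": -1.1}, {"x": 0.002, "y": -0.026, "z": 0.013, "rx": 3.1, "ry": -0.3, "rz": -1.0}, {"x": 0.001, "y": -0.026, "z": 0.014, "rx": 3.2, "ry": -0.3, "rz": -1.0}
```

View pics/e4.png

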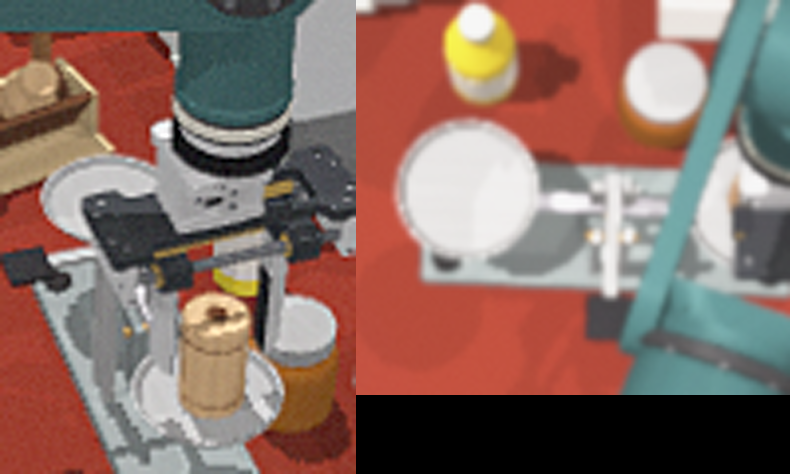

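Call:
jog_arm([
  {"x": 0,"y": 0,"z": -0.012,"rx": 0,"ry": 0,"rz": 0},
  {"x": 0,"y": 0,"z": -0.025,"rx": 0,"ry": 0,"rz": 0},
  {"x": 0,"y": 0,"z": -0.027,"rx": 0,"ry": 0,"rz": 0},
  {"x": 0,"y": 0,"z": -0.028,"rx": 0,"ry": 0,"rz": 0},
  {"x": 0,"y": 0,"z": -0.025,"rx": 0,"ry": 0,"rz": 0},
  {"x": -0.003,"y": -0.029,"z": -0.002,"rx": 3.2,"ry": -0.3,"rz": -1.0},
  {"x": -0.003,"y": -0.029,"z": 0,"rx": 3.2,"ry": -0.3,"rz": -1.0},
  {"x": -0.003,"y": -0.029,"z": 0.001,"rx": 3.2,"ry": -0.4,"rz": -1.0},
  {"x": -0.002,"y": -0.029,"z": 0.003,"rx": 3.1,"ry": -0.3,"rz": -1.0},
  {"x": -0.001,"y": -0.029,"z": 0.005,"rx": 3.2,"ry": -0.3,"rz": -1.0},
], claw=0.68)

```text
time: 11.62
tool_pos: [0.5944, -0.0047, 0.2893]
ee_rot: [-2.859, 0.008, 0.091]
wrist_force: [-0.7, 0.2, -0.3]
width: 0.0638
```

Run:
```python
from look import *
f=head(0)
plan([(f+.20*ax,RT)],deg=7)
look("e5",[],(215,110,140,150),(150,130,230,110))
```

```text
t 11.62 at [ 0.5944 -0.0047  0.2893] w 0.0638 F [-0.7  0.2 -0.3]
[8] -> [0.569 0.195 0.196]
{"x": -0.001, "y": -0.021, "z": 0.018, "rx": 2.3, "ry": -0.3, "rz": -0.7}, {"x": 0.0, "y": -0.02, "z": 0.019, "rx": 2.4, "ry": -0.3, "rz": -0.8}, {"x": 0.0, "y": -0.019, "z": 0.02, "rx": 2.3, "ry": -0.3, "rz": -0.7}, {"x": 0.0, "y": -0.019, "z": 0.021, "rx": 2.4, "ry": -0.3, "rz": -0.8}, {"x": 0.0, "y": -0.017, "z": 0.021, "rx": 2.3, "ry": -0.3, "rz": -0.7}, {"x": 0.001, "y": -0.017, "z": 0.022, "rx": 2.4, "ry": -0.3, "rz": -0.7}, {"x": 0.002, "y": -0.016, "z": 0.023, "rx": 2.3, "ry": -0.3, "rz": -0.8}, {"x": 0.001, "y": -0.014, "z": 0.023, "rx": 2.4, "ry": -0.2, "rz": -0.7}
```

View pics/e5.png

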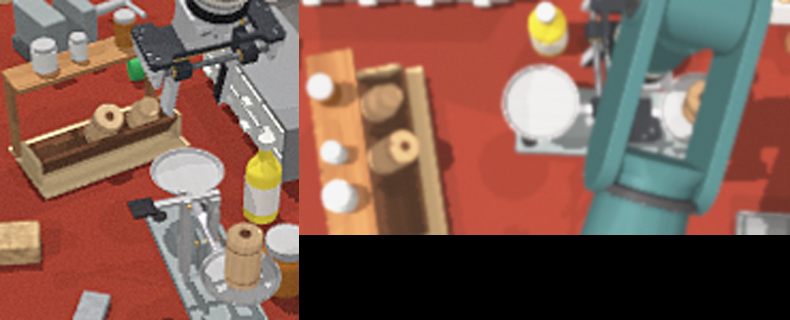

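Call:
jog_arm([
  {"x": -0.001,"y": -0.021,"z": 0.018,"rx": 2.3,"ry": -0.3,"rz": -0.7},
  {"x": 0,"y": -0.02,"z": 0.019,"rx": 2.4,"ry": -0.3,"rz": -0.8},
  {"x": 0,"y": -0.019,"z": 0.02,"rx": 2.3,"ry": -0.3,"rz": -0.7},
  {"x": 0,"y": -0.019,"z": 0.021,"rx": 2.4,"ry": -0.3,"rz": -0.8},
  {"x": 0,"y": -0.017,"z": 0.021,"rx": 2.3,"ry": -0.3,"rz": -0.7},
  {"x": 0.001,"y": -0.017,"z": 0.022,"rx": 2.4,"ry": -0.3,"rz": -0.7},
  {"x": 0.002,"y": -0.016,"z": 0.015,"rx": 2.3,"ry": -0.3,"rz": -0.8},
  {"x": 0.001,"y": -0.01,"z": 0.01,"rx": 2,"ry": -0.2,"rz": -0.7},
  {"x": 0,"y": 0,"z": 0,"rx": 0,"ry": 0,"rz": 0},
])

```text
time: 12.47
tool_pos: [0.5735, 0.1789, 0.2121]
ee_rot: [-2.546, -0.009, 0.201]
wrist_force: [0.4, 0.4, -0.6]
width: 0.0637
```

Run:
```python
from look import *
f=head(0)
p,q,o=cur();s=(p-f)@ax;print(s)
plan([(f+s*ax,RT,.01),(f+.04*ax,RT,.018)],deg=7)
```

```text
0.222614155801603
t 12.47 at [0.5735 0.1789 0.2121] w 0.0637 F [ 0.4  0.4 -0.6]
[1] -> [0.571 0.182 0.214]
{"x": -0.001, "y": -0.004, "z": 0.0, "rx": 0.8, "ry": -0.4, "rz": 0.3}
[11] -> [0.55  0.284 0.065]
{"x": 0.0, "y": 0.0, "z": 0.017, "rx": 0.0, "ry": 0.0, "rz": 0.0}, {"x": 0.0, "y": 0.0, "z": 0.016, "rx": 0.0, "ry": 0.0, "rz": 0.0}, {"x": 0.0, "y": 0.0, "z": 0.017, "rx": 0.0, "ry": 0.0, "rz": 0.0}, {"x": 0.0, "y": 0.0, "z": 0.016, "rx": 0.0, "ry": 0.0, "rz": 0.0}, {"x": 0.0, "y": 0.0, "z": 0.017, "rx": 0.0, "ry": 0.0, "rz": 0.0}, {"x": 0.0, "y": 0.0, "z": 0.017, "rx": 0.0, "ry": 0.0, "rz": 0.0}, {"x": 0.0, "y": 0.0, "z": 0.016, "rx": 0.0, "ry": 0.0, "rz": 0.0}, {"x": 0.0, "y": 0.0, "z": 0.017, "rx": 0.0, "ry": 0.0, "rz": 0.0}, {"x": 0.0, "y": 0.0, "z": 0.016, "rx": 0.0, "ry": 0.0, "rz": 0.0}, {"x": -0.001, "y": 0.0, "z": 0.017, "rx": 0.0, "ry": 0.0, "rz": 0.0}, {"x": 0.0, "y": 0.0, "z": 0.017, "rx": 0.0, "ry": 0.0, "rz": 0.0}
```

Call:
jog_arm([
  {"x": -0.002,"y": -0.004,"z": 0,"rx": 0.8,"ry": -0.4,"rz": 0.3},
  {"x": 0,"y": 0,"z": 0.016,"rx": 0,"ry": 0,"rz": 0},
  {"x": 0,"y": 0,"z": 0.017,"rx": 0,"ry": 0,"rz": 0},
  {"x": 0,"y": 0,"z": 0.017,"rx": 0,"ry": 0,"rz": 0},
  {"x": 0,"y": 0,"z": 0.017,"rx": 0,"ry": 0,"rz": 0},
  {"x": 0,"y": 0,"z": 0.012,"rx": 0,"ry": 0,"rz": 0},
  {"x": 0,"y": 0,"z": 0,"rx": 0,"ry": 0,"rz": 0},
  {"x": 0,"y": 0,"z": 0,"rx": 0,"ry": 0,"rz": 0},
])

```text
time: 13.13
tool_pos: [0.5676, 0.219, 0.1541]
ee_rot: [-2.545, -0.01, 0.193]
wrist_force: [0.1, 0.2, -0.1]
width: 0.064
```

Run:
```python
from look import *
f=head(0)
p,q,o=cur();s=(p-f)@ax;print(s)
plan([(f+s*ax,RT,.01),(f+.04*ax,RT,.016)],deg=7)
look("f1")
```

```text
0.15196117059788175
t 13.13 at [0.5676 0.219  0.1541] w 0.064 F [ 0.1  0.2 -0.1]
[1] -> [0.563 0.222 0.156]
{"x": -0.004, "y": -0.004, "z": 0.0, "rx": 0.8, "ry": -0.8, "rz": 0.0}
[7] -> [0.55  0.284 0.065]
{"x": 0.0, "y": 0.0, "z": 0.016, "rx": 0.0, "ry": 0.0, "rz": 0.0}, {"x": 0.0, "y": 0.0, "z": 0.016, "rx": 0.0, "ry": 0.0, "rz": 0.0}, {"x": 0.0, "y": 0.0, "z": 0.016, "rx": 0.0, "ry": 0.0, "rz": 0.0}, {"x": 0.0, "y": 0.0, "z": 0.016, "rx": 0.0, "ry": 0.0, "rz": 0.0}, {"x": 0.0, "y": 0.0, "z": 0.016, "rx": 0.0, "ry": 0.0, "rz": 0.0}, {"x": 0.0, "y": 0.0, "z": 0.016, "rx": 0.0, "ry": 0.0, "rz": 0.0}, {"x": 0.0, "y": 0.0, "z": 0.016, "rx": 0.0, "ry": 0.0, "rz": 0.0}
```

View pics/f1.png

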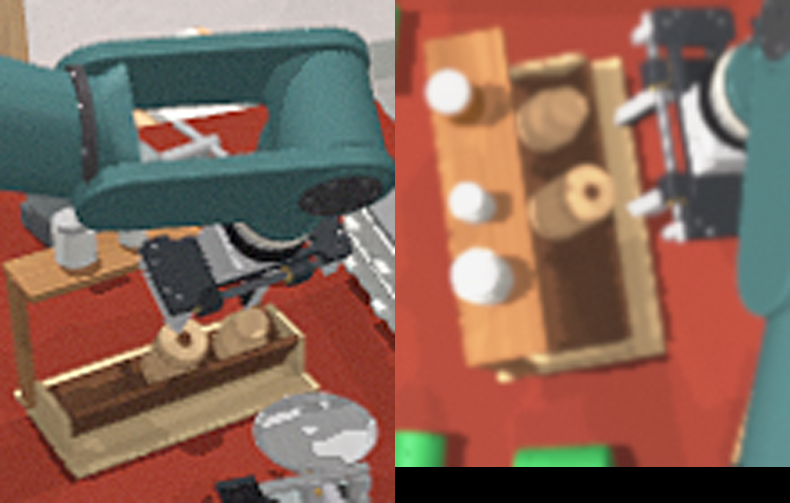

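Call:
jog_arm([
  {"x": -0.004,"y": -0.004,"z": 0,"rx": 0.8,"ry": -0.8,"rz": 0},
  {"x": -0.001,"y": 0,"z": 0.012,"rx": 0,"ry": 0,"rz": 0},
  {"x": 0,"y": 0,"z": 0.015,"rx": 0,"ry": 0,"rz": 0},
  {"x": -0.001,"y": 0,"z": 0.016,"rx": 0,"ry": 0,"rz": 0},
  {"x": 0,"y": 0,"z": 0.015,"rx": 0,"ry": 0,"rz": 0},
  {"x": -0.001,"y": 0,"z": 0.012,"rx": 0,"ry": 0,"rz": 0},
  {"x": 0,"y": 0,"z": 0,"rx": 0,"ry": 0,"rz": 0},
  {"x": 0,"y": 0,"z": 0,"rx": 0,"ry": 0,"rz": 0},
])

```text
time: 13.9
tool_pos: [0.5548, 0.2607, 0.1002]
ee_rot: [-2.532, -0.007, 0.198]
wrist_force: [0.1, 0.4, 0.6]
width: 0.0639
```

Run:
```python
from look import *
f=head(0)
p,q,o=cur();s=(p-f)@ax;print(s)
plan([(f+s*ax,RT,.01),(f+.04*ax,RT,.016)],deg=7)
look("f2")
```

```text
0.08287185329708166
t 13.9 at [0.5548 0.2607 0.1002] w 0.0639 F [0.1 0.4 0.6]
[1] -> [0.555 0.26  0.1  ]
{"x": 0.0, "y": 0.001, "z": 0.0, "rx": 0.1, "ry": -0.5, "rz": 0.1}
[3] -> [0.55  0.284 0.065]
{"x": 0.0, "y": 0.0, "z": 0.014, "rx": 0.0, "ry": 0.0, "rz": 0.0}, {"x": 0.0, "y": 0.0, "z": 0.015, "rx": 0.0, "ry": 0.0, "rz": 0.0}, {"x": 0.0, "y": 0.0, "z": 0.014, "rx": 0.0, "ry": 0.0, "rz": 0.0}
```

View pics/f2.png

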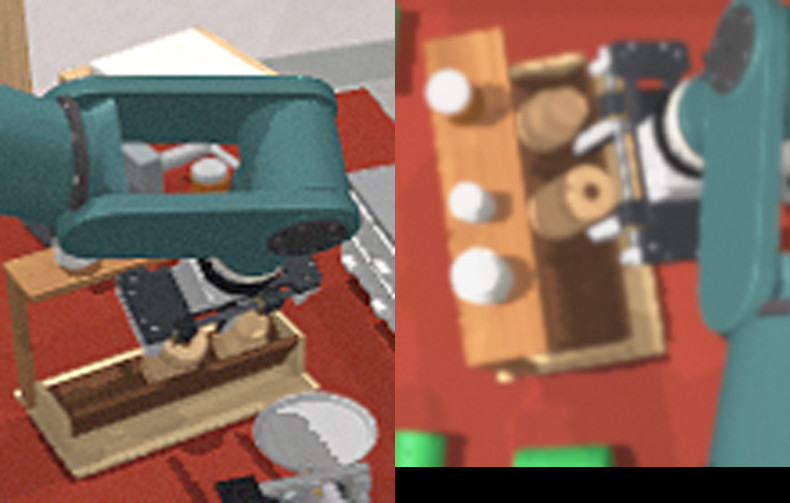

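Call:
jog_arm([
  {"x": 0,"y": 0.001,"z": 0.01,"rx": 0.1,"ry": -0.5,"rz": 0.1},
  {"x": -0.001,"y": 0,"z": 0.013,"rx": 0,"ry": 0,"rz": 0},
  {"x": 0,"y": 0,"z": 0.012,"rx": 0,"ry": 0,"rz": 0},
  {"x": 0,"y": 0,"z": 0.003,"rx": 0,"ry": 0,"rz": 0},
  {"x": 0,"y": 0,"z": 0,"rx": 0,"ry": 0,"rz": 0},
  {"x": 0,"y": 0,"z": 0,"rx": 0,"ry": 0,"rz": 0},
])

```text
time: 14.5
tool_pos: [0.5513, 0.282, 0.0672]
ee_rot: [-2.531, -0.002, 0.201]
wrist_force: [-0.0, -0.5, -0.4]
width: 0.0642
```

Run:
```python
from look import *
f=head(0)
p,q,o=cur();s=(p-f)@ax;print(s)
plan([(f+s*ax,RT,.01),(f+.04*ax,RT,.016)],deg=7)
```

```text
0.04347190797326494
t 14.5 at [0.5513 0.282  0.0672] w 0.0642 F [-0.  -0.5 -0.4]
[1] -> [0.551 0.282 0.068]
{"x": 0.0, "y": -0.001, "z": 0.0, "rx": 0.0, "ry": -0.2, "rz": 0.0}
[1] -> [0.55  0.284 0.065]
{"x": 0.0, "y": 0.0, "z": 0.003, "rx": 0.0, "ry": 0.0, "rz": 0.0}
```

Call:
jog_arm([
  {"x": 0,"y": 0,"z": 0.001,"rx": 0,"ry": 0,"rz": 0},
  {"x": 0,"y": 0,"z": 0,"rx": 0,"ry": 0,"rz": 0},
  {"x": 0,"y": 0,"z": 0,"rx": 0,"ry": 0,"rz": 0},
  {"x": 0,"y": 0,"z": 0,"rx": 0,"ry": 0,"rz": 0},
  {"x": 0,"y": 0,"z": 0,"rx": 0,"ry": 0,"rz": 0},
], claw=0.2)

```text
time: 14.92
tool_pos: [0.5511, 0.2826, 0.0666]
ee_rot: [-2.531, -0.002, 0.201]
wrist_force: [-0.9, 0.1, -2.0]
width: 0.0476
```

Run:
```python
from look import *
f=head(0);p,q,o=cur();print((p-f)@ax)
d=T(bal,by,[[0,.11,.109]])[0];print(d)
plan([(p+.14*ax,q,.02),(d+[0,0,.13],RD(0))],deg=7)
```

```text
0.04257206738096218
[0.61731623 0.06853378 0.109     ]
t 14.92 at [0.5511 0.2826 0.0666] w 0.0476 F [-0.9  0.1 -2. ]
[7] -> [0.567 0.204 0.181]
{"x": 0.0, "y": 0.0, "z": -0.02, "rx": 0.0, "ry": 0.0, "rz": 0.0}, {"x": 0.0, "y": 0.0, "z": -0.02, "rx": 0.0, "ry": 0.0, "rz": 0.0}, {"x": 0.0, "y": 0.0, "z": -0.02, "rx": 0.0, "ry": 0.0, "rz": 0.0}, {"x": 0.0, "y": 0.0, "z": -0.02, "rx": 0.0, "ry": 0.0, "rz": 0.0}, {"x": 0.0, "y": 0.0, "z": -0.02, "rx": 0.0, "ry": 0.0, "rz": 0.0}, {"x": 0.0, "y": 0.0, "z": -0.02, "rx": 0.0, "ry": 0.0, "rz": 0.0}, {"x": 0.0, "y": 0.0, "z": -0.02, "rx": 0.0, "ry": 0.0, "rz": 0.0}
[6] -> [0.617 0.069 0.239]
{"x": 0.004, "y": 0.014, "z": -0.022, "rx": -5.8, "ry": 0.6, "rz": 1.9}, {"x": 0.004, "y": 0.016, "z": -0.019, "rx": -5.8, "ry": 0.5, "rz": 1.8}, {"x": 0.005, "y": 0.018, "z": -0.019, "rx": -5.8, "ry": 0.6, "rz": 1.9}, {"x": 0.006, "y": 0.019, "z": -0.016, "rx": -5.8, "ry": 0.6, "rz": 1.9}, {"x": 0.007, "y": 0.021, "z": -0.014, "rx": -5.9, "ry": 0.5, "rz": 1.8}, {"x": 0.008, "y": 0.021, "z": -0.012, "rx": -5.8, "ry": 0.6, "rz": 1.9}
```

Call:
jog_arm([
  {"x": 0,"y": 0,"z": -0.014,"rx": 0,"ry": 0,"rz": 0},
  {"x": 0,"y": 0,"z": -0.02,"rx": 0,"ry": 0,"rz": 0},
  {"x": 0,"y": 0,"z": -0.02,"rx": 0,"ry": 0,"rz": 0},
  {"x": 0,"y": 0,"z": -0.02,"rx": 0,"ry": 0,"rz": 0},
  {"x": 0,"y": 0,"z": -0.02,"rx": 0,"ry": 0,"rz": 0},
  {"x": 0,"y": 0,"z": -0.02,"rx": 0,"ry": 0,"rz": 0},
  {"x": 0,"y": 0,"z": -0.02,"rx": 0,"ry": 0,"rz": 0},
  {"x": 0,"y": 0,"z": -0.015,"rx": 0,"ry": 0,"rz": 0},
  {"x": 0,"y": 0,"z": 0,"rx": 0,"ry": 0,"rz": 0},
])

```text
time: 15.67
tool_pos: [0.5665, 0.1945, 0.1898]
ee_rot: [-2.534, 0.006, 0.201]
wrist_force: [-0.1, -0.5, -0.3]
width: 0.0479
```

Run:
```python
from look import *
d=T(bal,by,[[0,.11,.109]])[0]
plan([(d+[0,0,.13],RD(0),.02)],deg=5)
```

```text
t 15.67 at [0.5665 0.1945 0.1898] w 0.0479 F [-0.1 -0.5 -0.3]
[8] -> [0.617 0.069 0.239]
{"x": 0.003, "y": 0.01, "z": -0.015, "rx": -4.3, "ry": 0.5, "rz": 1.4}, {"x": 0.003, "y": 0.011, "z": -0.013, "rx": -4.4, "ry": 0.5, "rz": 1.4}, {"x": 0.004, "y": 0.012, "z": -0.013, "rx": -4.3, "ry": 0.4, "rz": 1.3}, {"x": 0.005, "y": 0.013, "z": -0.012, "rx": -4.3, "ry": 0.5, "rz": 1.4}, {"x": 0.004, "y": 0.014, "z": -0.011, "rx": -4.4, "ry": 0.5, "rz": 1.4}, {"x": 0.005, "y": 0.014, "z": -0.01, "rx": -4.3, "ry": 0.5, "rz": 1.4}, {"x": 0.006, "y": 0.015, "z": -0.008, "rx": -4.3, "ry": 0.4, "rz": 1.4}, {"x": 0.006, "y": 0.016, "z": -0.007, "rx": -4.4, "ry": 0.5, "rz": 1.4}
```

Call:
jog_arm([
  {"x": 0.003,"y": 0.01,"z": -0.015,"rx": -4.3,"ry": 0.5,"rz": 1.4},
  {"x": 0.003,"y": 0.011,"z": -0.013,"rx": -4.4,"ry": 0.5,"rz": 1.4},
  {"x": 0.004,"y": 0.012,"z": -0.013,"rx": -4.3,"ry": 0.4,"rz": 1.3},
  {"x": 0.005,"y": 0.013,"z": -0.012,"rx": -4.3,"ry": 0.5,"rz": 1.4},
  {"x": 0.004,"y": 0.014,"z": -0.011,"rx": -4.4,"ry": 0.5,"rz": 1.4},
  {"x": 0.005,"y": 0.014,"z": -0.01,"rx": -4.3,"ry": 0.5,"rz": 1.4},
  {"x": 0.006,"y": 0.015,"z": -0.008,"rx": -4.3,"ry": 0.4,"rz": 1.4},
  {"x": 0.003,"y": 0.008,"z": 0,"rx": -3,"ry": 0.5,"rz": 1.4},
  {"x": 0,"y": 0,"z": 0,"rx": 0,"ry": 0,"rz": 0},
  {"x": 0,"y": 0,"z": 0,"rx": 0,"ry": 0,"rz": 0},
])

```text
time: 16.5
tool_pos: [0.6132, 0.0726, 0.2254]
ee_rot: [3.14, 0.009, -0.01]
wrist_force: [0.4, -0.4, -2.2]
width: 0.048
```

Run:
```python
from look import *
d=T(bal,by,[[0,.11,.109]])[0]
plan([(d+[0,0,.11],RD(0),.02),(d+[0,0,.048],RD(0),.012)],deg=5)
look("g1",[],(255,90,110,140),(235,130,140,100))
```

```text
t 16.5 at [0.6132 0.0726 0.2254] w 0.048 F [ 0.4 -0.4 -2.2]
[1] -> [0.617 0.069 0.219]
{"x": 0.004, "y": 0.004, "z": 0.006, "rx": 0.1, "ry": 0.5, "rz": -0.6}
[6] -> [0.617 0.069 0.157]
{"x": 0.0, "y": 0.0, "z": 0.01, "rx": 0.0, "ry": 0.0, "rz": 0.0}, {"x": 0.0, "y": 0.0, "z": 0.011, "rx": 0.0, "ry": 0.0, "rz": 0.0}, {"x": 0.0, "y": 0.0, "z": 0.01, "rx": 0.0, "ry": 0.0, "rz": 0.0}, {"x": 0.0, "y": 0.0, "z": 0.011, "rx": 0.0, "ry": 0.0, "rz": 0.0}, {"x": 0.0, "y": 0.0, "z": 0.01, "rx": 0.0, "ry": 0.0, "rz": 0.0}, {"x": 0.0, "y": 0.0, "z": 0.01, "rx": 0.0, "ry": 0.0, "rz": 0.0}
```

View pics/g1.png

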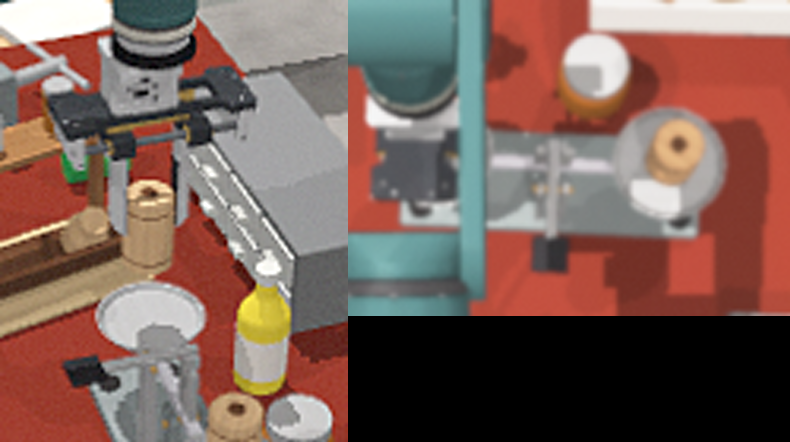

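Call:
jog_arm([
  {"x": 0.004,"y": 0.004,"z": 0,"rx": 0.1,"ry": 0.5,"rz": -0.6},
  {"x": 0,"y": 0,"z": 0.01,"rx": 0,"ry": 0,"rz": 0},
  {"x": 0,"y": 0,"z": 0.011,"rx": 0,"ry": 0,"rz": 0},
  {"x": 0,"y": 0,"z": 0.01,"rx": 0,"ry": 0,"rz": 0},
  {"x": 0,"y": 0,"z": 0.011,"rx": 0,"ry": 0,"rz": 0},
  {"x": 0,"y": 0,"z": 0.01,"rx": 0,"ry": 0,"rz": 0},
  {"x": 0,"y": 0,"z": 0.006,"rx": 0,"ry": 0,"rz": 0},
  {"x": 0,"y": 0,"z": 0,"rx": 0,"ry": 0,"rz": 0},
  {"x": 0,"y": 0,"z": 0,"rx": 0,"ry": 0,"rz": 0},
])

```text
time: 17.35
tool_pos: [0.6139, 0.0667, 0.1549]
ee_rot: [-3.138, 0.011, -0.001]
wrist_force: [-0.4, -0.1, -1.2]
width: 0.0475
```

Call:
jog_arm([
  {"x": 0.002,"y": -0.001,"z": 0.003,"rx": 0,"ry": 0.6,"rz": 0},
  {"x": 0,"y": 0,"z": 0,"rx": 0,"ry": 0,"rz": 0},
  {"x": 0,"y": 0,"z": 0,"rx": 0,"ry": 0,"rz": 0},
])

```text
time: 17.6
tool_pos: [0.6166, 0.0679, 0.1529]
ee_rot: [-3.139, -0.003, -0.001]
wrist_force: [-0.6, -0.8, -0.3]
width: 0.0475
```

Run:
```python
from look import *
o=cur()[2];print(o["wrist_force"],o["tool_pos"])
look("g2",[],(275,120,90,120),(235,130,110,100))
```

```text
[-0.57522817 -0.84229728 -0.30405899] [0.61661291 0.06786341 0.15293885]
```

View pics/g2.png

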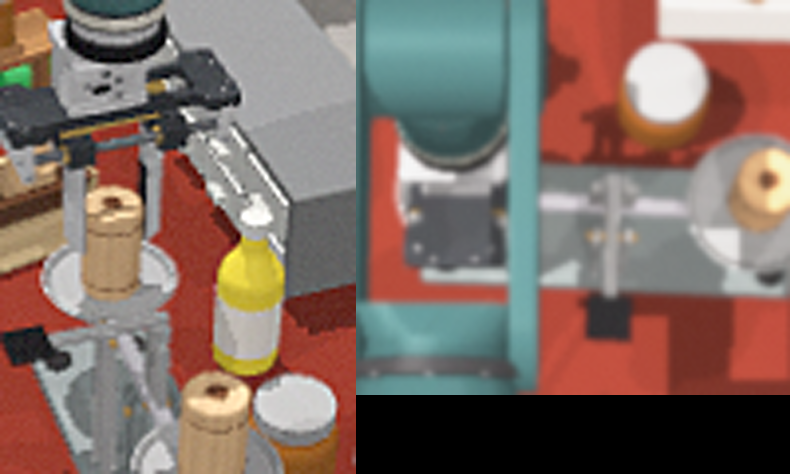

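Call:
jog_arm([
  {"x": 0,"y": 0,"z": 0.003,"rx": 0,"ry": 0,"rz": 0},
  {"x": 0,"y": 0,"z": 0,"rx": 0,"ry": 0,"rz": 0},
  {"x": 0,"y": 0,"z": 0,"rx": 0,"ry": 0,"rz": 0},
])

```text
time: 17.95
tool_pos: [0.6174, 0.0679, 0.1517]
ee_rot: [-3.138, -0.006, -0.001]
wrist_force: [-0.0, 0.4, -0.2]
width: 0.0476
```

Call:
jog_arm([
  {"x": 0,"y": 0,"z": 0,"rx": 0,"ry": 0,"rz": 0},
  {"x": 0,"y": 0,"z": 0,"rx": 0,"ry": 0,"rz": 0},
  {"x": 0,"y": 0,"z": 0,"rx": 0,"ry": 0,"rz": 0},
  {"x": 0,"y": 0,"z": 0,"rx": 0,"ry": 0,"rz": 0},
  {"x": 0,"y": 0,"z": -0.012,"rx": 0,"ry": 0,"rz": 0},
  {"x": 0,"y": 0,"z": -0.025,"rx": 0,"ry": 0,"rz": 0},
  {"x": 0,"y": 0,"z": -0.027,"rx": 0,"ry": 0,"rz": 0},
  {"x": 0,"y": 0,"z": -0.028,"rx": 0,"ry": 0,"rz": 0},
  {"x": 0,"y": 0,"z": -0.01,"rx": 0,"ry": 0,"rz": 0},
  {"x": 0,"y": 0,"z": 0,"rx": 0,"ry": 0,"rz": 0},
], claw=0.7)

```text
time: 18.78
tool_pos: [0.6167, 0.0677, 0.2603]
ee_rot: [-3.138, -0.007, -0.001]
wrist_force: [-0.1, 0.8, 0.3]
width: 0.0661
```

Run:
```python
from look import *
th=T(bal,by,[[-.1,0,.166]])[0];print(th)
plan([([th[0],th[1],.26],RD(0)),(th+[0,0,.03],RD(0))],deg=5)
look("g3",[],(255,120,110,140),(235,130,140,100))
```

```text
[ 0.5135602 -0.0379307  0.166    ]
t 18.78 at [0.6167 0.0677 0.2603] w 0.0661 F [-0.1  0.8  0.3]
[5] -> [ 0.514 -0.038  0.26 ]
{"x": -0.021, "y": 0.021, "z": 0.0, "rx": 0.0, "ry": -0.1, "rz": 0.0}, {"x": -0.02, "y": 0.021, "z": 0.0, "rx": -0.1, "ry": 0.0, "rz": 0.0}, {"x": -0.021, "y": 0.021, "z": 0.0, "rx": 0.0, "ry": -0.1, "rz": 0.0}, {"x": -0.02, "y": 0.022, "z": 0.0, "rx": -0.1, "ry": -0.1, "rz": 0.0}, {"x": -0.021, "y": 0.021, "z": 0.0, "rx": 0.0, "ry": -0.1, "rz": -0.1}
[3] -> [ 0.514 -0.038  0.196]
{"x": 0.0, "y": 0.0, "z": 0.021, "rx": 0.0, "ry": 0.0, "rz": 0.0}, {"x": 0.0, "y": 0.0, "z": 0.021, "rx": 0.0, "ry": 0.0, "rz": 0.0}, {"x": 0.0, "y": 0.0, "z": 0.022, "rx": 0.0, "ry": 0.0, "rz": 0.0}
```

View pics/g3.png

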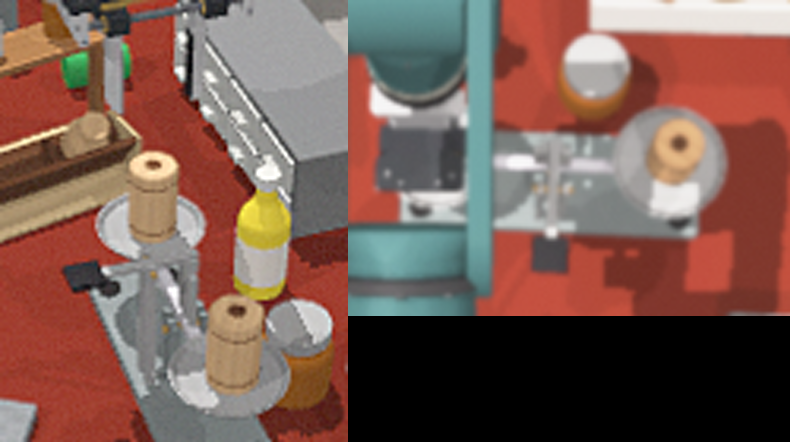

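Call:
jog_arm([
  {"x": -0.021,"y": 0.021,"z": 0,"rx": 0,"ry": -0.1,"rz": 0},
  {"x": -0.02,"y": 0.021,"z": 0,"rx": -0.1,"ry": 0,"rz": 0},
  {"x": -0.021,"y": 0.021,"z": 0,"rx": 0,"ry": -0.1,"rz": 0},
  {"x": -0.02,"y": 0.022,"z": 0,"rx": -0.1,"ry": -0.1,"rz": 0},
  {"x": -0.015,"y": 0.014,"z": 0,"rx": 0,"ry": -0.1,"rz": 0},
  {"x": 0,"y": 0,"z": 0,"rx": 0,"ry": 0,"rz": 0},
  {"x": 0,"y": 0,"z": 0,"rx": 0,"ry": 0,"rz": 0},
], claw=0)

```text
time: 19.47
tool_pos: [0.51, -0.0331, 0.2399]
ee_rot: [-3.138, 0.031, 0.002]
wrist_force: [-0.1, 0.2, -0.4]
width: 0.0224
```

Run:
```python
from look import *
th=T(bal,by,[[-.102,0,.166]])[0]
plan([(th+[0,0,.03],RD(0),.016)],deg=5)
look("g4",[],(255,120,110,140),(235,130,140,100))
```

```text
t 19.47 at [ 0.51   -0.0331  0.2399] w 0.0224 F [-0.1  0.2 -0.4]
[3] -> [ 0.512 -0.038  0.196]
{"x": 0.001, "y": 0.002, "z": 0.015, "rx": -0.1, "ry": 0.6, "rz": 0.0}, {"x": 0.001, "y": 0.001, "z": 0.014, "rx": 0.0, "ry": 0.6, "rz": 0.1}, {"x": 0.001, "y": 0.002, "z": 0.015, "rx": -0.1, "ry": 0.6, "rz": 0.0}
```

View pics/g4.png

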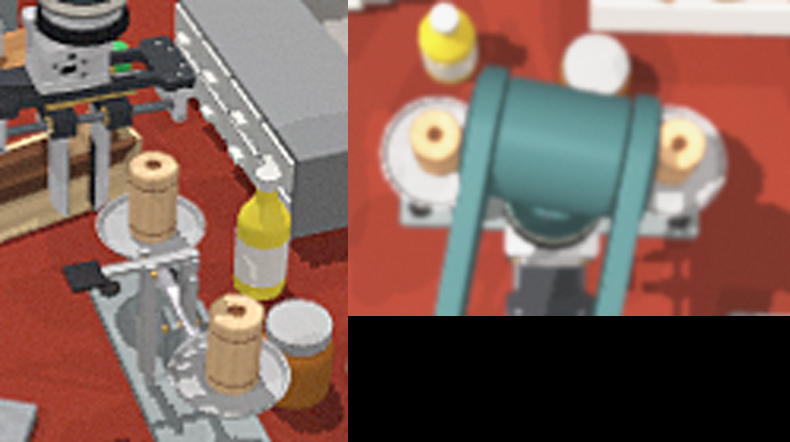

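Call:
jog_arm([
  {"x": 0.001,"y": 0.002,"z": 0.012,"rx": -0.1,"ry": 0.6,"rz": 0},
  {"x": 0.001,"y": 0.001,"z": 0.014,"rx": 0,"ry": 0.6,"rz": 0.1},
  {"x": 0.001,"y": 0.002,"z": 0.014,"rx": -0.1,"ry": 0.6,"rz": 0},
  {"x": 0,"y": 0,"z": 0.014,"rx": 0,"ry": 0,"rz": 0},
  {"x": 0,"y": 0,"z": 0,"rx": 0,"ry": 0,"rz": 0},
  {"x": 0,"y": 0,"z": 0,"rx": 0,"ry": 0,"rz": 0},
], claw=0)

```text
time: 20.07
tool_pos: [0.5176, -0.0321, 0.1816]
ee_rot: [-3.139, -0.001, 0.01]
wrist_force: [0.2, -0.3, -0.4]
width: 0.0007
```

Run:
```python
from look import *
th=T(bal,by,[[-.102,0,.166]])[0]
plan([(th+[0,0,.00],RD(0),.016)],deg=5)
look("g5",[],(255,120,110,140),(235,130,140,100))
```

```text
t 20.07 at [ 0.5176 -0.0321  0.1816] w 0.0007 F [ 0.2 -0.3 -0.4]
[2] -> [ 0.512 -0.038  0.166]
{"x": -0.003, "y": 0.003, "z": 0.008, "rx": -0.1, "ry": 0.0, "rz": 0.3}, {"x": -0.003, "y": 0.003, "z": 0.008, "rx": 0.0, "ry": -0.1, "rz": 0.3}
```

View pics/g5.png

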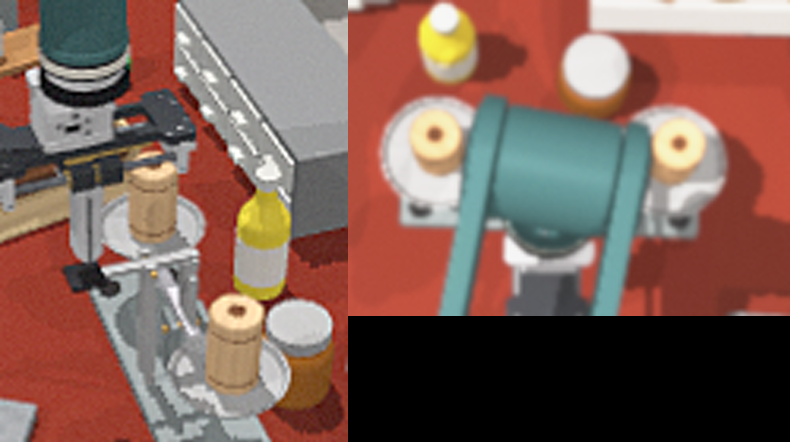

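Call:
jog_arm([
  {"x": -0.003,"y": 0.003,"z": 0,"rx": -0.1,"ry": 0,"rz": 0.3},
  {"x": -0.003,"y": 0.003,"z": 0.006,"rx": 0,"ry": 0,"rz": 0.3},
  {"x": 0,"y": 0,"z": 0.008,"rx": 0,"ry": 0,"rz": 0},
  {"x": 0,"y": 0,"z": 0.008,"rx": 0,"ry": 0,"rz": 0},
  {"x": 0,"y": 0,"z": 0,"rx": 0,"ry": 0,"rz": 0},
  {"x": 0,"y": 0,"z": 0,"rx": 0,"ry": 0,"rz": 0},
])

```text
time: 20.67
tool_pos: [0.5141, -0.0388, 0.1624]
ee_rot: [3.141, -0.01, -0.001]
wrist_force: [-0.8, -0.1, 2.2]
width: 0.0008
```

Contact at about 2 N. I'll press further.

Call:
jog_arm([
  {"x": -0.001,"y": 0,"z": 0.006,"rx": 0,"ry": 0,"rz": 0},
  {"x": -0.001,"y": 0,"z": 0.006,"rx": 0,"ry": 0,"rz": 0},
  {"x": 0,"y": 0,"z": 0.006,"rx": 0,"ry": 0,"rz": 0},
  {"x": 0,"y": 0,"z": 0.003,"rx": 0,"ry": 0,"rz": 0},
  {"x": 0,"y": 0,"z": 0,"rx": 0,"ry": 0,"rz": 0},
  {"x": 0,"y": 0,"z": 0,"rx": 0,"ry": 0,"rz": 0},
])

```text
time: 21.17
tool_pos: [0.5153, -0.0392, 0.143]
ee_rot: [3.14, -0.02, -0.002]
wrist_force: [0.9, 0.7, 3.8]
width: 0.0005
```

Call:
jog_arm([
  {"x": -0.001,"y": 0,"z": 0,"rx": 0,"ry": 0,"rz": 0},
  {"x": 0,"y": 0,"z": 0,"rx": 0,"ry": 0,"rz": 0},
  {"x": 0,"y": 0,"z": 0,"rx": 0,"ry": 0,"rz": 0},
  {"x": 0,"y": 0,"z": 0,"rx": 0,"ry": 0,"rz": 0},
  {"x": 0,"y": 0,"z": 0,"rx": 0,"ry": 0,"rz": 0},
  {"x": 0,"y": 0,"z": 0,"rx": 0,"ry": 0,"rz": 0},
  {"x": 0,"y": 0,"z": 0,"rx": 0,"ry": 0,"rz": 0},
  {"x": 0,"y": 0,"z": 0,"rx": 0,"ry": 0,"rz": 0},
])

```text
time: 21.83
tool_pos: [0.5142, -0.0393, 0.1435]
ee_rot: [3.14, -0.02, -0.002]
wrist_force: [-0.4, 0.8, 3.3]
width: 0.0003
```

Run:
```python
from look import *
look("g6",[],(255,120,110,140),(235,130,140,100))
```

```text
(no output)
```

View pics/g6.png

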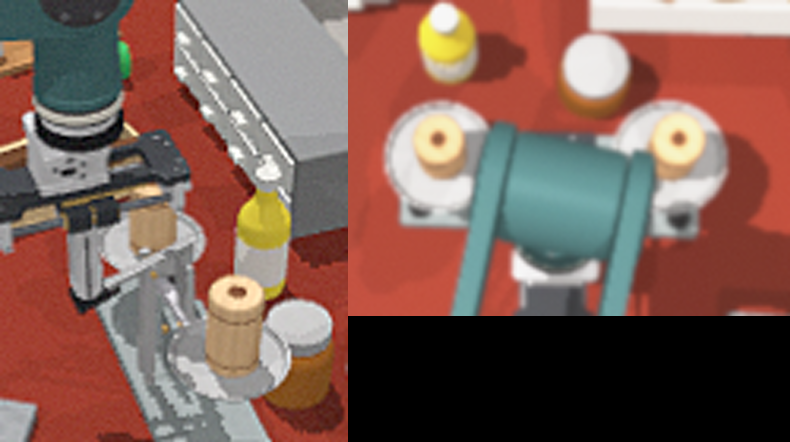

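Call:
jog_arm([
  {"x": 0,"y": 0,"z": 0.001,"rx": 0,"ry": 0,"rz": 0},
  {"x": 0,"y": 0,"z": 0,"rx": 0,"ry": 0,"rz": 0},
  {"x": 0,"y": 0,"z": 0,"rx": 0,"ry": 0,"rz": 0},
  {"x": 0,"y": 0,"z": 0,"rx": 0,"ry": 0,"rz": 0},
  {"x": 0,"y": 0,"z": 0,"rx": 0,"ry": 0,"rz": 0},
  {"x": 0,"y": 0,"z": 0,"rx": 0,"ry": 0,"rz": 0},
  {"x": 0,"y": 0,"z": 0,"rx": 0,"ry": 0,"rz": 0},
  {"x": 0,"y": 0,"z": 0,"rx": 0,"ry": 0,"rz": 0},
  {"x": 0,"y": 0,"z": 0,"rx": 0,"ry": 0,"rz": 0},
  {"x": 0,"y": 0,"z": 0,"rx": 0,"ry": 0,"rz": 0},
  {"x": 0,"y": 0,"z": 0,"rx": 0,"ry": 0,"rz": 0},
  {"x": 0,"y": 0,"z": 0,"rx": 0,"ry": 0,"rz": 0},
])

```text
time: 22.93
tool_pos: [0.5144, -0.0393, 0.1426]
ee_rot: [3.139, -0.02, -0.001]
wrist_force: [-0.5, -0.3, 3.8]
width: 0.0003
```

Run:
```python
from look import *
D=[]
t=np.linspace(0,6.3,50)
a=.19
for y,z in((.11,-.11*np.sin(a)),(-.11,.11*np.sin(a))): D.append((T(bal,by,np.c_[.054*np.cos(t),y*np.cos(a)+.054*np.sin(t),0*t+.119+z]),(255,0,255)))
look("g7",D,(255,120,110,140),(235,130,140,100))
```

```text
(no output)
```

View pics/g7.png

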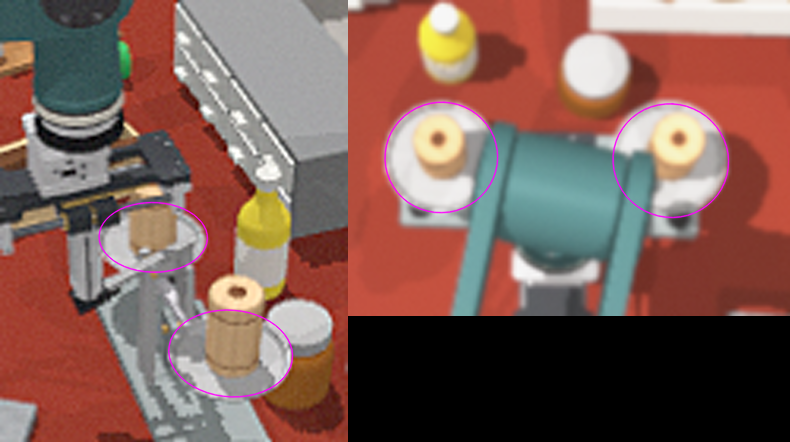

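The picture matches the fully tipped model (circles at +0.19 rad): the left head is down, so it is the heavier. I'll let go of the pawl slowly.

Call:
jog_arm([
  {"x": 0,"y": 0,"z": -0.008,"rx": 0,"ry": 0,"rz": 0},
  {"x": 0,"y": 0,"z": -0.01,"rx": 0,"ry": 0,"rz": 0},
  {"x": 0,"y": 0,"z": -0.012,"rx": 0,"ry": 0,"rz": 0},
  {"x": 0,"y": 0,"z": -0.02,"rx": 0,"ry": 0,"rz": 0},
  {"x": 0,"y": 0,"z": -0.03,"rx": 0,"ry": 0,"rz": 0},
  {"x": 0,"y": 0,"z": -0.03,"rx": 0,"ry": 0,"rz": 0},
  {"x": 0,"y": 0,"z": 0,"rx": 0,"ry": 0,"rz": 0},
  {"x": 0,"y": 0,"z": 0,"rx": 0,"ry": 0,"rz": 0},
])

```text
time: 23.7
tool_pos: [0.508, -0.0389, 0.2546]
ee_rot: [3.141, -0.005, -0.002]
wrist_force: [-0.1, -0.0, -1.2]
width: 0.0002
```

Run:
```python
from look import *
import pickle
l=T(bal,by,[[0,.11*np.cos(.18),.109-.02]])[0];print(l)
plan([(l+[0,0,.17],RD(0))],deg=5)
S,Tp=look("h1",[],(255,120,110,140),(235,130,140,100))
zoom(S,230,275,90,90,5,"pics/tr1.png");zoom(Tp,340,220,80,70,6,"pics/tr2.png");pickle.dump((S,Tp),open("s1.pkl","wb"))
```

```text
[0.61725458 0.06675766 0.089     ]
t 23.7 at [ 0.508  -0.0389  0.2546] w 0.0002 F [-0.1 -0.  -1.2]
[6] -> [0.617 0.067 0.259]
{"x": 0.018, "y": -0.018, "z": -0.001, "rx": 0.0, "ry": 0.0, "rz": 0.0}, {"x": 0.018, "y": -0.017, "z": 0.0, "rx": 0.0, "ry": -0.1, "rz": 0.0}, {"x": 0.019, "y": -0.018, "z": -0.001, "rx": 0.0, "ry": 0.0, "rz": -0.1}, {"x": 0.018, "y": -0.018, "z": -0.001, "rx": 0.0, "ry": -0.1, "rz": 0.0}, {"x": 0.018, "y": -0.017, "z": 0.0, "rx": 0.0, "ry": 0.0, "rz": 0.0}, {"x": 0.018, "y": -0.018, "z": -0.001, "rx": 0.0, "ry": -0.1, "rz": 0.0}
```

View pics/h1.png

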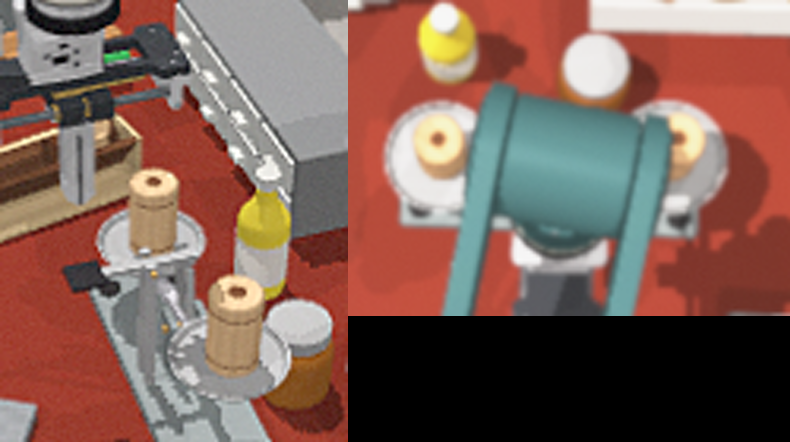

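View pics/tr1.png

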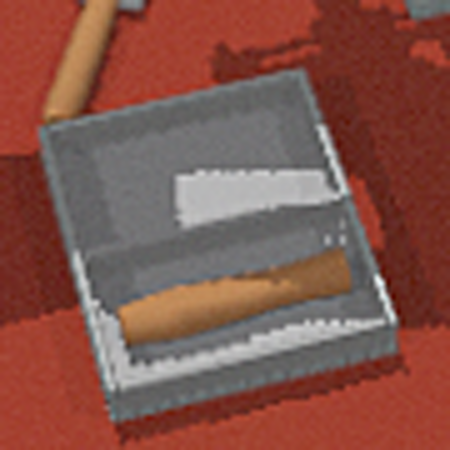

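View pics/tr2.png

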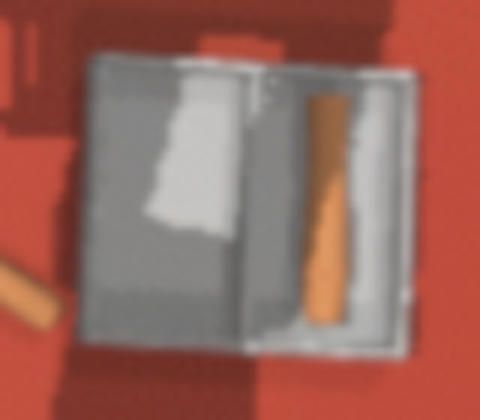

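```bash
cat > tray.py <<'E'
from h import *
import pickle
from scipy.optimize import least_squares
S,Tp=pickle.load(open("s1.pkl","rb"))
f=lambda pts,x0,y0,k:(np.array(pts,float)+.5)/k+[x0,y0]-.5
C=[[.075,.085,.03],[.075,-.085,.03],[-.075,-.085,.03],[-.075,.085,.03]]
def r(p):
    P=T(p[:2],p[2],C)
    return np.r_[(proj(Tp,P)-f([(92,57),(415,72),(408,357),(80,343)],340,220,6)).ravel(),(proj(S,P)-f([(303,72),(393,322),(115,390),(40,128)],230,275,5)).ravel()]
t=least_squares(r,[.4,-.31,0]);print(t.x,t.fun.round(1));print(T(t.x[:2],t.x[2],[[0,.041,.005]]))
E
python3 tray.py
```

```text
[ 0.39954069 -0.30255036 -0.03928326] [ 0.7  0.   0.3  0.5  0.   0.8  0.7  0.5  0.4 -1.6  1.7 -0.7 -0.9  0.3
 -0.3 -0.6]
[[ 0.40115089 -0.26158199  0.005     ]]
```

Call:
jog_arm([
  {"x": 0.018,"y": -0.018,"z": -0.001,"rx": 0,"ry": 0,"rz": 0},
  {"x": 0.018,"y": -0.017,"z": 0,"rx": 0,"ry": -0.1,"rz": 0},
  {"x": 0.019,"y": -0.018,"z": -0.001,"rx": 0,"ry": 0,"rz": 0},
  {"x": 0.018,"y": -0.018,"z": -0.001,"rx": 0,"ry": -0.1,"rz": 0},
  {"x": 0.017,"y": -0.017,"z": 0,"rx": 0,"ry": 0,"rz": 0},
  {"x": 0.01,"y": -0.01,"z": 0,"rx": 0,"ry": 0,"rz": 0},
  {"x": 0,"y": 0,"z": 0,"rx": 0,"ry": 0,"rz": 0},
  {"x": 0,"y": 0,"z": 0,"rx": 0,"ry": 0,"rz": 0},
], claw=0.85)

```text
time: 24.47
tool_pos: [0.6062, 0.0622, 0.2419]
ee_rot: [3.14, 0.025, -0.005]
wrist_force: [-0.5, 0.0, 0.6]
width: 0.0505
```

Run:
```python
from look import *
l=T(bal,by,[[0,.11*np.cos(.18),.109-.02]])[0]
plan([(l+[0,0,.14],RD(0)),(l+[0,0,.045],RD(0),.016)],deg=5)
look("h2",[],(255,90,110,140),(235,130,140,100))
```

```text
t 24.47 at [0.6062 0.0622 0.2419] w 0.0505 F [-0.5  0.   0.6]
[1] -> [0.617 0.067 0.229]
{"x": 0.011, "y": -0.005, "z": 0.013, "rx": 0.1, "ry": 1.4, "rz": -0.3}
[6] -> [0.617 0.067 0.134]
{"x": 0.0, "y": 0.0, "z": 0.016, "rx": 0.0, "ry": 0.0, "rz": 0.0}, {"x": 0.0, "y": 0.0, "z": 0.016, "rx": 0.0, "ry": 0.0, "rz": 0.0}, {"x": 0.0, "y": 0.0, "z": 0.015, "rx": 0.0, "ry": 0.0, "rz": 0.0}, {"x": 0.0, "y": 0.0, "z": 0.016, "rx": 0.0, "ry": 0.0, "rz": 0.0}, {"x": 0.0, "y": 0.0, "z": 0.016, "rx": 0.0, "ry": 0.0, "rz": 0.0}, {"x": 0.0, "y": 0.0, "z": 0.016, "rx": 0.0, "ry": 0.0, "rz": 0.0}
```

View pics/h2.png

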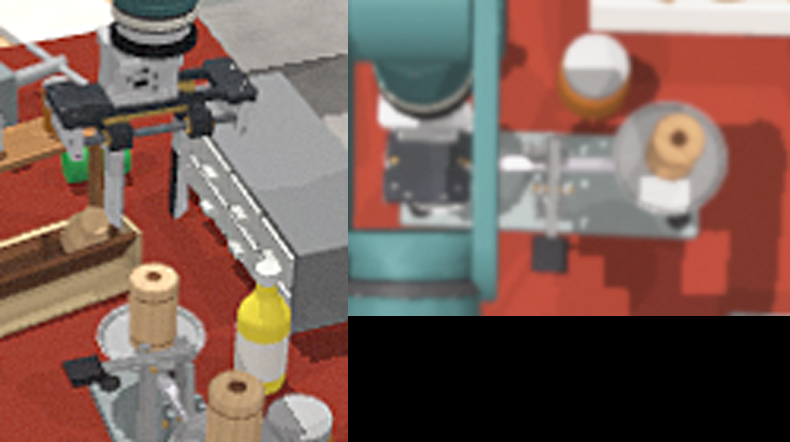

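Call:
jog_arm([
  {"x": 0.011,"y": -0.005,"z": 0,"rx": 0.1,"ry": 1.2,"rz": -0.2},
  {"x": 0,"y": 0,"z": 0,"rx": 0,"ry": 0,"rz": 0},
  {"x": 0,"y": 0,"z": 0.014,"rx": 0,"ry": 0,"rz": 0},
  {"x": 0,"y": 0,"z": 0.016,"rx": 0,"ry": 0,"rz": 0},
  {"x": 0,"y": 0,"z": 0.008,"rx": 0,"ry": 0,"rz": 0},
  {"x": 0,"y": 0,"z": 0,"rx": 0,"ry": 0,"rz": 0},
  {"x": 0,"y": 0,"z": 0,"rx": 0,"ry": 0,"rz": 0},
])

```text
time: 25.15
tool_pos: [0.6165, 0.0626, 0.2064]
ee_rot: [3.141, -0.005, -0.008]
wrist_force: [-0.2, -1.6, 0.0]
width: 0.0798
```

Run:
```python
from look import *
l=T(bal,by,[[0,.11*np.cos(.18),.109-.02]])[0]
plan([(l+[0,0,.045],RD(0),.014)],deg=5)
look("h3",[],(275,110,90,110),(235,130,110,100))
```

```text
t 25.15 at [0.6165 0.0626 0.2064] w 0.0798 F [-0.2 -1.6  0. ]
[6] -> [0.617 0.067 0.134]
{"x": 0.0, "y": -0.001, "z": 0.012, "rx": 0.0, "ry": 0.0, "rz": -0.1}, {"x": 0.0, "y": 0.0, "z": 0.012, "rx": 0.0, "ry": -0.1, "rz": -0.1}, {"x": 0.0, "y": -0.001, "z": 0.012, "rx": 0.0, "ry": 0.0, "rz": 0.0}, {"x": 0.0, "y": -0.001, "z": 0.012, "rx": 0.0, "ry": -0.1, "rz": -0.1}, {"x": 0.0, "y": 0.0, "z": 0.012, "rx": 0.0, "ry": 0.0, "rz": -0.1}, {"x": 0.001, "y": -0.001, "z": 0.012, "rx": 0.0, "ry": -0.1, "rz": -0.1}
```

View pics/h3.png

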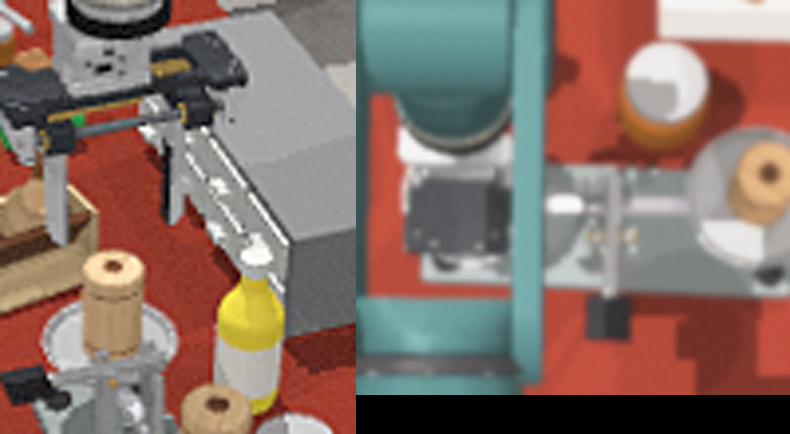

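Call:
jog_arm([
  {"x": 0,"y": -0.004,"z": 0.004,"rx": 0,"ry": 0,"rz": -0.3},
  {"x": 0,"y": 0,"z": 0.014,"rx": 0,"ry": 0,"rz": 0},
  {"x": 0,"y": 0,"z": 0.014,"rx": 0,"ry": 0,"rz": 0},
  {"x": 0,"y": 0,"z": 0.014,"rx": 0,"ry": 0,"rz": 0},
  {"x": 0,"y": 0,"z": 0.012,"rx": 0,"ry": 0,"rz": 0},
  {"x": 0,"y": 0,"z": 0.007,"rx": 0,"ry": 0,"rz": 0},
  {"x": 0,"y": 0,"z": 0,"rx": 0,"ry": 0,"rz": 0},
  {"x": 0,"y": 0,"z": 0,"rx": 0,"ry": 0,"rz": 0},
])

```text
time: 25.92
tool_pos: [0.621, 0.0686, 0.1452]
ee_rot: [-3.141, -0.018, -0.001]
wrist_force: [0.5, -0.0, 0.7]
width: 0.0795
```

Call:
jog_arm([
  {"x": -0.003,"y": 0.001,"z": 0.008,"rx": 0,"ry": -0.9,"rz": 0},
  {"x": 0,"y": 0,"z": 0.002,"rx": 0,"ry": 0,"rz": 0},
  {"x": 0,"y": 0,"z": 0,"rx": 0,"ry": 0,"rz": 0},
  {"x": 0,"y": 0,"z": 0,"rx": 0,"ry": 0,"rz": 0},
])

```text
time: 26.25
tool_pos: [0.619, 0.0677, 0.1363]
ee_rot: [-3.141, -0.004, -0.0]
wrist_force: [-0.2, -0.0, -0.3]
width: 0.0801
```

Run:
```python
from look import *
look("h4",[],(275,110,90,110),(235,130,110,100))
```

```text
(no output)
```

View pics/h4.png

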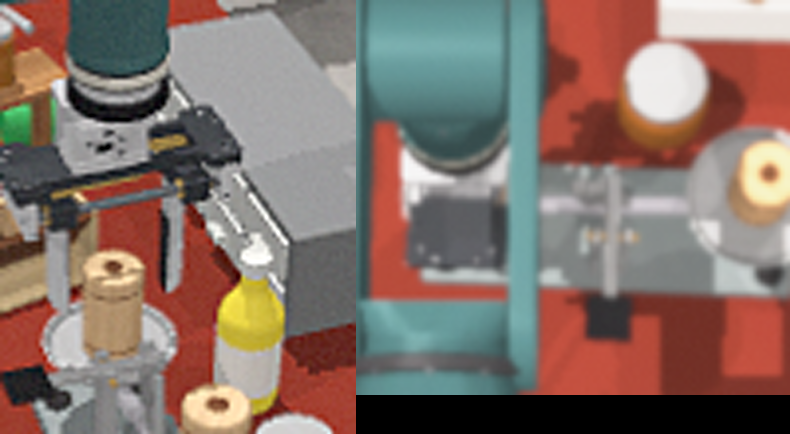

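Call:
jog_arm([
  {"x": -0.001,"y": 0,"z": 0.001,"rx": 0,"ry": 0,"rz": 0},
  {"x": 0,"y": 0,"z": 0,"rx": 0,"ry": 0,"rz": 0},
  {"x": 0,"y": 0,"z": 0,"rx": 0,"ry": 0,"rz": 0},
  {"x": 0,"y": 0,"z": 0,"rx": 0,"ry": 0,"rz": 0},
  {"x": 0,"y": 0,"z": 0,"rx": 0,"ry": 0,"rz": 0},
  {"x": 0,"y": 0,"z": 0,"rx": 0,"ry": 0,"rz": 0},
  {"x": 0,"y": 0,"z": 0,"rx": 0,"ry": 0,"rz": 0},
], claw=0.2)

```text
time: 26.93
tool_pos: [0.6184, 0.0677, 0.1369]
ee_rot: [-3.141, -0.007, -0.0]
wrist_force: [-0.3, 1.4, -0.2]
width: 0.0476
```

Run:
```python
from look import *
p,q,o=cur()
plan([(p+[0,0,.165],q,.03),((.42,-.24,.28),RD(-.04),.033)],deg=5)
```

```text
t 26.93 at [0.6184 0.0677 0.1369] w 0.0476 F [-0.3  1.4 -0.2]
[6] -> [0.618 0.068 0.302]
{"x": 0.0, "y": 0.0, "z": -0.027, "rx": 0.0, "ry": 0.0, "rz": 0.0}, {"x": 0.0, "y": 0.0, "z": -0.028, "rx": 0.0, "ry": 0.0, "rz": 0.0}, {"x": 0.001, "y": 0.0, "z": -0.027, "rx": 0.0, "ry": 0.0, "rz": 0.0}, {"x": 0.0, "y": 0.0, "z": -0.028, "rx": 0.0, "ry": 0.0, "rz": 0.0}, {"x": 0.0, "y": 0.0, "z": -0.027, "rx": 0.0, "ry": 0.0, "rz": 0.0}, {"x": 0.0, "y": 0.0, "z": -0.028, "rx": 0.0, "ry": 0.0, "rz": 0.0}
[12] -> [ 0.42 -0.24  0.28]
{"x": -0.017, "y": 0.026, "z": 0.002, "rx": 0.0, "ry": 0.0, "rz": 0.2}, {"x": -0.016, "y": 0.025, "z": 0.001, "rx": 0.0, "ry": -0.1, "rz": 0.2}, {"x": -0.016, "y": 0.026, "z": 0.002, "rx": 0.0, "ry": 0.0, "rz": 0.2}, {"x": -0.017, "y": 0.026, "z": 0.002, "rx": 0.0, "ry": 0.0, "rz": 0.2}, {"x": -0.016, "y": 0.026, "z": 0.002, "rx": 0.0, "ry": -0.1, "rz": 0.1}, {"x": -0.016, "y": 0.026, "z": 0.001, "rx": 0.0, "ry": 0.0, "rz": 0.2}, {"x": -0.016, "y": 0.026, "z": 0.002, "rx": 0.0, "ry": 0.0, "rz": 0.2}, {"x": -0.016, "y": 0.026, "z": 0.002, "rx": 0.0, "ry": -0.1, "rz": 0.2}, {"x": -0.016, "y": 0.026, "z": 0.001, "rx": -0.1, "ry": 0.0, "rz": 0.2}, {"x": -0.015, "y": 0.026, "z": 0.002, "rx": 0.0, "ry": 0.0, "rz": 0.2}, {"x": -0.016, "y": 0.026, "z": 0.002, "rx": 0.0, "ry": -0.1, "rz": 0.2}, {"x": -0.016, "y": 0.026, "z": 0.002, "rx": 0.0, "ry": 0.0, "rz": 0.2}
```

Call:
jog_arm([
  {"x": 0,"y": 0,"z": -0.012,"rx": 0,"ry": 0,"rz": 0},
  {"x": 0,"y": 0,"z": -0.022,"rx": 0,"ry": 0,"rz": 0},
  {"x": 0,"y": 0,"z": -0.027,"rx": 0,"ry": 0,"rz": 0},
  {"x": 0,"y": 0,"z": -0.028,"rx": 0,"ry": 0,"rz": 0},
  {"x": 0,"y": 0,"z": -0.027,"rx": 0,"ry": 0,"rz": 0},
  {"x": 0,"y": 0,"z": -0.028,"rx": 0,"ry": 0,"rz": 0},
  {"x": 0,"y": 0,"z": -0.02,"rx": 0,"ry": 0,"rz": 0},
  {"x": 0,"y": 0,"z": 0,"rx": 0,"ry": 0,"rz": 0},
])

```text
time: 27.6
tool_pos: [0.6147, 0.0675, 0.3063]
ee_rot: [-3.141, 0.004, -0.0]
wrist_force: [0.2, 0.5, -0.8]
width: 0.0477
```

Run:
```python
from look import *
plan([((.42,-.24,.28),RD(-.04),.033)],deg=5)
look("i1",[],(255,90,110,140),(235,130,140,100))
```

```text
t 27.6 at [0.6147 0.0675 0.3063] w 0.0477 F [ 0.2  0.5 -0.8]
[12] -> [ 0.42 -0.24  0.28]
{"x": -0.016, "y": 0.026, "z": 0.002, "rx": 0.0, "ry": 0.0, "rz": 0.2}, {"x": -0.016, "y": 0.025, "z": 0.002, "rx": 0.0, "ry": 0.0, "rz": 0.2}, {"x": -0.016, "y": 0.026, "z": 0.003, "rx": 0.0, "ry": 0.1, "rz": 0.2}, {"x": -0.016, "y": 0.026, "z": 0.002, "rx": 0.0, "ry": 0.0, "rz": 0.2}, {"x": -0.016, "y": 0.026, "z": 0.002, "rx": 0.0, "ry": 0.0, "rz": 0.1}, {"x": -0.016, "y": 0.026, "z": 0.002, "rx": 0.0, "ry": 0.0, "rz": 0.2}, {"x": -0.016, "y": 0.026, "z": 0.003, "rx": 0.0, "ry": 0.0, "rz": 0.2}, {"x": -0.015, "y": 0.026, "z": 0.002, "rx": 0.0, "ry": 0.1, "rz": 0.2}, {"x": -0.016, "y": 0.026, "z": 0.002, "rx": 0.0, "ry": 0.0, "rz": 0.2}, {"x": -0.015, "y": 0.026, "z": 0.002, "rx": 0.0, "ry": 0.0, "rz": 0.2}, {"x": -0.016, "y": 0.026, "z": 0.002, "rx": 0.0, "ry": 0.0, "rz": 0.2}, {"x": -0.015, "y": 0.026, "z": 0.002, "rx": 0.0, "ry": 0.1, "rz": 0.2}
```

View pics/i1.png

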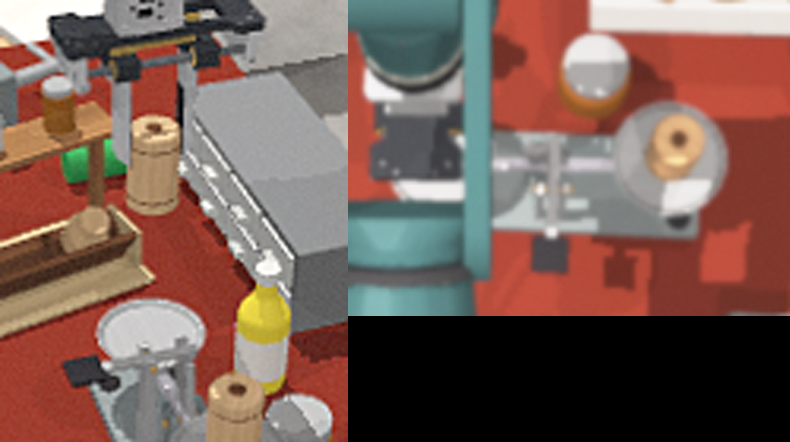

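Head lifted cleanly and the beam is still tipped. On to the tray.

Call:
jog_arm([
  {"x": -0.016,"y": 0.026,"z": 0,"rx": 0,"ry": 0,"rz": 0.2},
  {"x": -0.016,"y": 0.025,"z": 0,"rx": 0,"ry": 0,"rz": 0.2},
  {"x": -0.016,"y": 0.026,"z": 0,"rx": 0,"ry": 0,"rz": 0.2},
  {"x": -0.016,"y": 0.026,"z": 0,"rx": 0,"ry": 0,"rz": 0.2},
  {"x": -0.016,"y": 0.026,"z": 0.002,"rx": 0,"ry": 0,"rz": 0.1},
  {"x": -0.016,"y": 0.026,"z": 0.002,"rx": 0,"ry": 0,"rz": 0.2},
  {"x": -0.016,"y": 0.026,"z": 0.002,"rx": 0,"ry": 0,"rz": 0.2},
  {"x": -0.015,"y": 0.026,"z": 0.002,"rx": 0,"ry": 0,"rz": 0.2},
  {"x": -0.016,"y": 0.026,"z": 0.002,"rx": 0,"ry": 0,"rz": 0.2},
  {"x": -0.015,"y": 0.026,"z": 0.002,"rx": 0,"ry": 0,"rz": 0.2},
  {"x": -0.012,"y": 0.02,"z": 0.002,"rx": 0,"ry": 0,"rz": 0.2},
  {"x": 0,"y": 0,"z": 0,"rx": 0,"ry": 0,"rz": 0},
])

```text
time: 28.7
tool_pos: [0.421, -0.2144, 0.2544]
ee_rot: [-3.126, 0.066, -0.031]
wrist_force: [0.3, 1.4, -1.7]
width: 0.0475
```

Run:
```python
from look import *
l=np.array([.401,-.2616,.005])
plan([(l+[0,0,.16],RD(-.04),.026),(l+[0,0,.058],RD(-.04),.018)],deg=5)
```

```text
t 28.7 at [ 0.421  -0.2144  0.2544] w 0.0475 F [ 0.3  1.4 -1.7]
[4] -> [ 0.401 -0.262  0.165]
{"x": -0.003, "y": 0.012, "z": 0.022, "rx": -0.2, "ry": 0.9, "rz": 0.1}, {"x": -0.004, "y": 0.013, "z": 0.023, "rx": -0.3, "ry": 1.0, "rz": 0.1}, {"x": -0.004, "y": 0.012, "z": 0.022, "rx": -0.2, "ry": 0.9, "rz": 0.2}, {"x": -0.004, "y": 0.012, "z": 0.023, "rx": -0.2, "ry": 1.0, "rz": 0.1}
[6] -> [ 0.401 -0.262  0.063]
{"x": 0.0, "y": 0.0, "z": 0.017, "rx": 0.0, "ry": 0.0, "rz": 0.0}, {"x": 0.0, "y": 0.0, "z": 0.017, "rx": 0.0, "ry": 0.0, "rz": 0.0}, {"x": 0.0, "y": 0.0, "z": 0.017, "rx": 0.0, "ry": 0.0, "rz": 0.0}, {"x": 0.0, "y": 0.0, "z": 0.017, "rx": 0.0, "ry": 0.0, "rz": 0.0}, {"x": 0.0, "y": 0.0, "z": 0.017, "rx": 0.0, "ry": 0.0, "rz": 0.0}, {"x": 0.0, "y": 0.0, "z": 0.017, "rx": 0.0, "ry": 0.0, "rz": 0.0}
```

Call:
jog_arm([
  {"x": -0.004,"y": 0.012,"z": 0.01,"rx": -0.2,"ry": 0.9,"rz": 0.1},
  {"x": -0.004,"y": 0.013,"z": 0.018,"rx": -0.3,"ry": 1.0,"rz": 0.1},
  {"x": -0.004,"y": 0.012,"z": 0.02,"rx": -0.2,"ry": 0.9,"rz": 0.2},
  {"x": -0.004,"y": 0.01,"z": 0.02,"rx": -0.2,"ry": 1.0,"rz": 0.1},
  {"x": 0,"y": 0,"z": 0.012,"rx": 0,"ry": 0,"rz": 0},
  {"x": 0,"y": 0,"z": 0,"rx": 0,"ry": 0,"rz": 0},
  {"x": 0,"y": 0,"z": 0,"rx": 0,"ry": 0,"rz": 0},
])

```text
time: 29.28
tool_pos: [0.3945, -0.2549, 0.1564]
ee_rot: [-3.124, 0.014, -0.042]
wrist_force: [0.7, -0.5, -1.0]
width: 0.0474
```

Run:
```python
from look import *
l=np.array([.401,-.2616,.005])
plan([(l+[0,0,.058],RD(-.04),.018)],deg=5)
look("i2",[],(205,230,130,140),(310,170,130,120))
```

```text
t 29.28 at [ 0.3945 -0.2549  0.1564] w 0.0474 F [ 0.7 -0.5 -1. ]
[6] -> [ 0.401 -0.262  0.063]
{"x": 0.001, "y": 0.001, "z": 0.016, "rx": -0.2, "ry": 0.1, "rz": 0.0}, {"x": 0.002, "y": 0.002, "z": 0.015, "rx": -0.1, "ry": 0.2, "rz": 0.0}, {"x": 0.001, "y": 0.001, "z": 0.016, "rx": -0.2, "ry": 0.1, "rz": -0.1}, {"x": 0.001, "y": 0.001, "z": 0.015, "rx": -0.2, "ry": 0.1, "rz": 0.0}, {"x": 0.001, "y": 0.001, "z": 0.016, "rx": -0.1, "ry": 0.2, "rz": 0.0}, {"x": 0.002, "y": 0.001, "z": 0.015, "rx": -0.2, "ry": 0.1, "rz": 0.0}
```

View pics/i2.png

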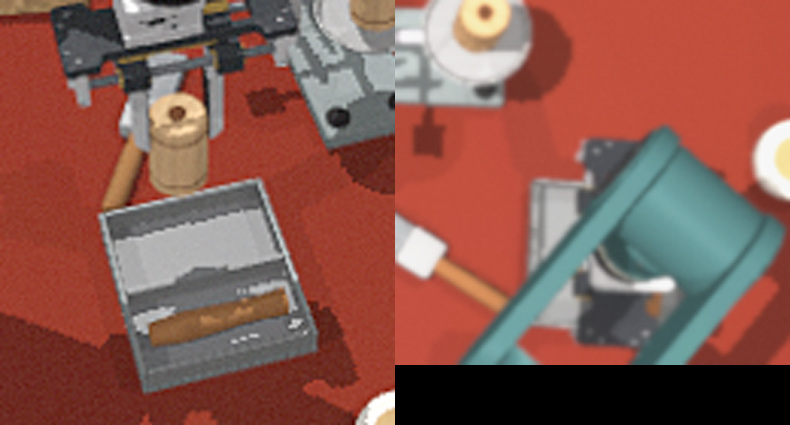

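Call:
jog_arm([
  {"x": 0.004,"y": 0.004,"z": 0.008,"rx": -0.5,"ry": 0.4,"rz": 0},
  {"x": 0.003,"y": 0.003,"z": 0.015,"rx": -0.5,"ry": 0.4,"rz": 0},
  {"x": 0,"y": 0,"z": 0.016,"rx": 0,"ry": 0,"rz": 0},
  {"x": 0,"y": 0,"z": 0.015,"rx": 0,"ry": 0,"rz": 0},
  {"x": 0,"y": 0,"z": 0.012,"rx": 0,"ry": 0,"rz": 0},
  {"x": 0,"y": 0,"z": 0.005,"rx": 0,"ry": 0,"rz": 0},
  {"x": 0,"y": 0,"z": 0,"rx": 0,"ry": 0,"rz": 0},
  {"x": 0,"y": 0,"z": 0,"rx": 0,"ry": 0,"rz": 0},
])

```text
time: 30.05
tool_pos: [0.411, -0.2637, 0.0939]
ee_rot: [3.129, -0.018, -0.034]
wrist_force: [0.6, -0.7, -1.8]
width: 0.0475
```

Run:
```python
from look import *
l=np.array([.401,-.2616,.005])
plan([(l+[0,0,.055],RD(-.04),.01)],deg=5)
look("i3",[],(205,230,130,140),(310,170,130,120))
```

```text
t 30.05 at [ 0.411  -0.2637  0.0939] w 0.0475 F [ 0.6 -0.7 -1.8]
[4] -> [ 0.401 -0.262  0.06 ]
{"x": -0.003, "y": -0.001, "z": 0.008, "rx": 0.2, "ry": -0.3, "rz": 0.1}, {"x": -0.002, "y": 0.0, "z": 0.009, "rx": 0.2, "ry": -0.2, "rz": 0.1}, {"x": -0.003, "y": -0.001, "z": 0.008, "rx": 0.1, "ry": -0.3, "rz": 0.0}, {"x": -0.002, "y": 0.0, "z": 0.009, "rx": 0.2, "ry": -0.2, "rz": 0.1}
```

View pics/i3.png

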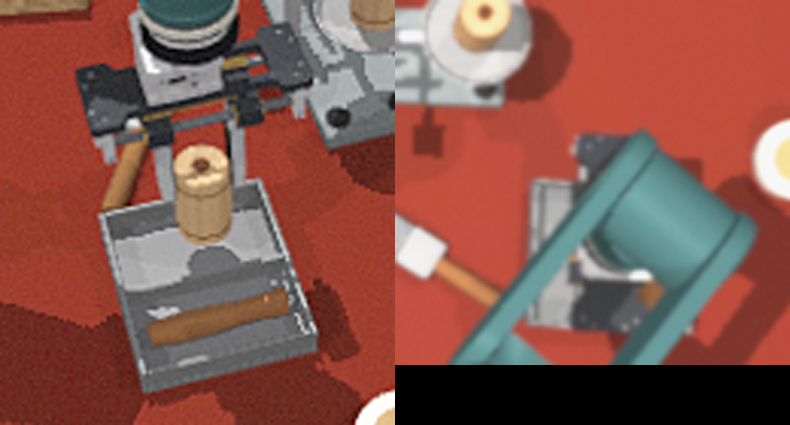

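Call:
jog_arm([
  {"x": -0.003,"y": -0.001,"z": 0.008,"rx": 0.2,"ry": -0.3,"rz": 0.1},
  {"x": -0.003,"y": 0,"z": 0.009,"rx": 0.2,"ry": -0.3,"rz": 0.1},
  {"x": -0.003,"y": 0,"z": 0.008,"rx": 0.1,"ry": -0.3,"rz": 0},
  {"x": -0.002,"y": 0,"z": 0.006,"rx": 0.2,"ry": -0.2,"rz": 0.1},
  {"x": 0,"y": 0,"z": 0,"rx": 0,"ry": 0,"rz": 0},
  {"x": 0,"y": 0,"z": 0,"rx": 0,"ry": 0,"rz": 0},
])

```text
time: 30.65
tool_pos: [0.4004, -0.2638, 0.0622]
ee_rot: [3.139, -0.0, -0.041]
wrist_force: [0.3, 0.1, -1.7]
width: 0.0477
```

Call:
jog_arm([
  {"x": 0,"y": -0.001,"z": 0.004,"rx": 0,"ry": 0,"rz": 0},
  {"x": 0,"y": 0,"z": 0.002,"rx": 0,"ry": 0,"rz": 0},
  {"x": 0,"y": 0,"z": 0,"rx": 0,"ry": 0,"rz": 0},
  {"x": 0,"y": 0,"z": 0,"rx": 0,"ry": 0,"rz": 0},
])

```text
time: 30.98
tool_pos: [0.4004, -0.2628, 0.0554]
ee_rot: [3.14, -0.0, -0.041]
wrist_force: [0.0, 0.8, -1.0]
width: 0.0478
```

Call:
jog_arm([
  {"x": 0,"y": 0,"z": 0.002,"rx": 0,"ry": 0,"rz": 0},
  {"x": 0,"y": 0,"z": 0,"rx": 0,"ry": 0,"rz": 0},
  {"x": 0,"y": 0,"z": 0,"rx": 0,"ry": 0,"rz": 0},
])

```text
time: 31.23
tool_pos: [0.4012, -0.2635, 0.0548]
ee_rot: [3.138, -0.002, -0.041]
wrist_force: [-0.2, 1.2, -1.8]
width: 0.0474
```

Run:
```python
from look import *
look("i4",[],(225,250,90,120),(310,170,110,120))
```

```text
(no output)
```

View pics/i4.png

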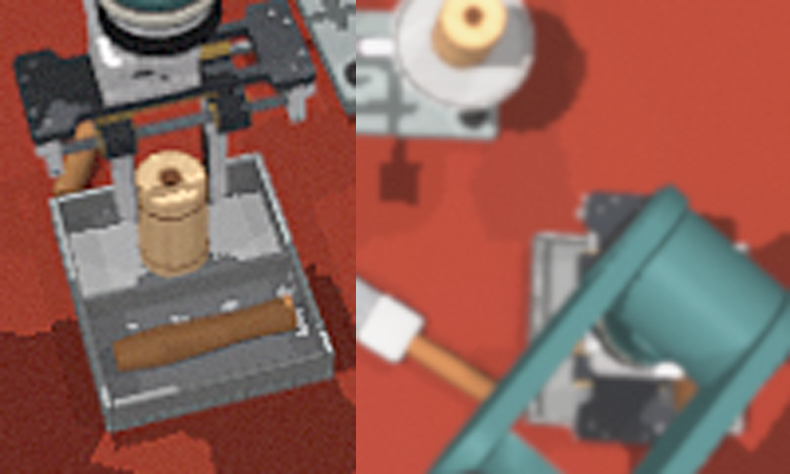

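Call:
jog_arm([
  {"x": 0,"y": -0.001,"z": 0.003,"rx": 0,"ry": 0,"rz": 0},
  {"x": 0,"y": 0,"z": 0,"rx": 0,"ry": 0,"rz": 0},
  {"x": 0,"y": 0,"z": 0,"rx": 0,"ry": 0,"rz": 0},
])

```text
time: 31.58
tool_pos: [0.4017, -0.2644, 0.0553]
ee_rot: [3.133, -0.004, -0.041]
wrist_force: [-0.1, -0.4, -2.2]
width: 0.0474
```

Call:
jog_arm([
  {"x": 0,"y": 0,"z": 0.003,"rx": 0,"ry": 0,"rz": 0},
  {"x": 0,"y": 0,"z": 0,"rx": 0,"ry": 0,"rz": 0},
  {"x": 0,"y": 0,"z": 0,"rx": 0,"ry": 0,"rz": 0},
])

```text
time: 31.83
tool_pos: [0.4026, -0.2654, 0.0541]
ee_rot: [3.131, -0.006, -0.041]
wrist_force: [0.3, -0.3, 0.4]
width: 0.0474
```

Call:
jog_arm([
  {"x": 0,"y": 0,"z": 0,"rx": 0,"ry": 0,"rz": 0},
  {"x": 0,"y": 0,"z": 0,"rx": 0,"ry": 0,"rz": 0},
  {"x": 0,"y": 0,"z": 0,"rx": 0,"ry": 0,"rz": 0},
  {"x": 0,"y": 0,"z": 0,"rx": 0,"ry": 0,"rz": 0},
], claw=0.7)

```text
time: 32.17
tool_pos: [0.4026, -0.2651, 0.053]
ee_rot: [3.131, -0.006, -0.041]
wrist_force: [0.4, 0.1, 0.3]
width: 0.0656
```

Run:
```python
from look import *
look("i5",[],(225,250,90,120),(310,170,110,120))
```

```text
(no output)
```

View pics/i5.png

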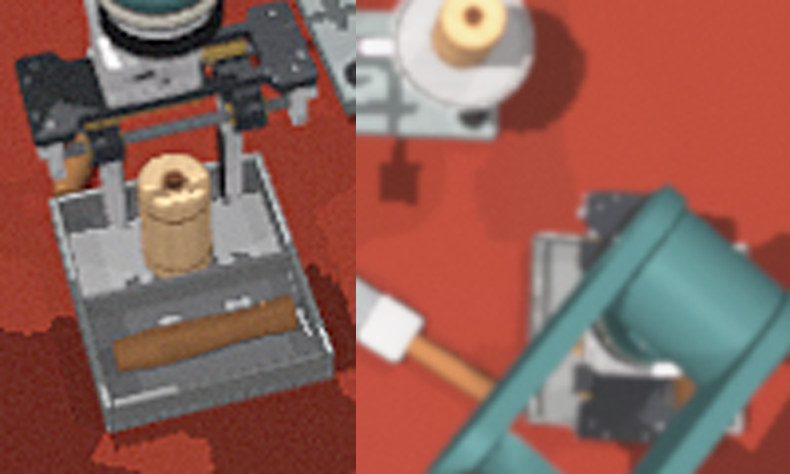

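Released and standing upright. I'll raise straight up and back off.

Call:
jog_arm([
  {"x": 0,"y": 0,"z": -0.01,"rx": 0,"ry": 0,"rz": 0},
  {"x": 0,"y": 0,"z": -0.02,"rx": 0,"ry": 0,"rz": 0},
  {"x": 0,"y": 0,"z": -0.025,"rx": 0,"ry": 0,"rz": 0},
  {"x": 0,"y": 0,"z": -0.027,"rx": 0,"ry": 0,"rz": 0},
  {"x": 0,"y": 0,"z": -0.028,"rx": 0,"ry": 0,"rz": 0},
  {"x": 0,"y": 0,"z": -0.03,"rx": 0,"ry": 0,"rz": 0},
  {"x": -0.02,"y": 0.02,"z": -0.03,"rx": 0,"ry": 0,"rz": 0},
  {"x": -0.025,"y": 0.025,"z": -0.02,"rx": 0,"ry": 0,"rz": 0},
  {"x": -0.025,"y": 0.025,"z": 0,"rx": 0,"ry": 0,"rz": 0},
  {"x": -0.02,"y": 0.02,"z": 0,"rx": 0,"ry": 0,"rz": 0},
  {"x": 0,"y": 0,"z": 0,"rx": 0,"ry": 0,"rz": 0},
  {"x": 0,"y": 0,"z": 0,"rx": 0,"ry": 0,"rz": 0},
])

```text
time: 33.27
tool_pos: [0.3048, -0.3513, 0.2612]
ee_rot: [3.124, -0.008, -0.035]
wrist_force: [0.1, -0.6, 0.4]
width: 0.066
```

Run:
```python
from look import *
t=np.linspace(0,6.3,50);a=.17;D=[]
for y,z in((.11,-.11*np.sin(a)),(-.11,.11*np.sin(a))): D.append((T(bal,by,np.c_[.054*np.cos(t),y*np.cos(a)+.054*np.sin(t),0*t+.119+z]),(255,0,255)))
for z in(.005,.085): D.append((np.c_[.4026+.024*np.cos(t),-.265+.024*np.sin(t),0*t+z],(0,255,0)))
look("j1",D,(190,110,180,260),(150,100,290,200))
look("j2",[],(190,110,180,260),(230,130,190,160))
```

```text
(no output)
```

View pics/j1.png

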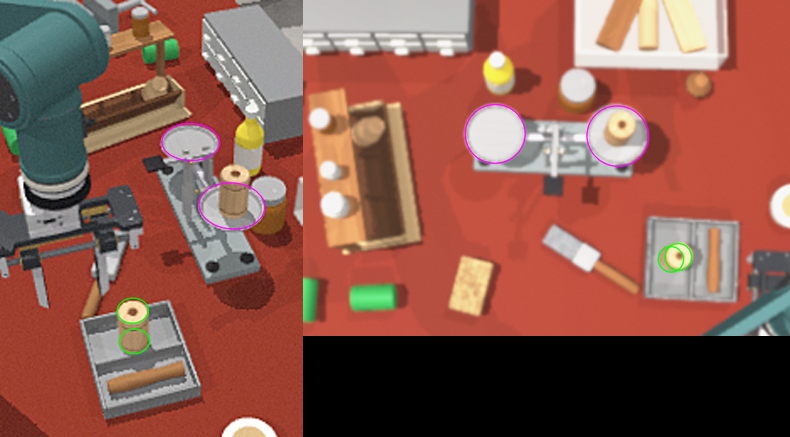

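View pics/j2.png

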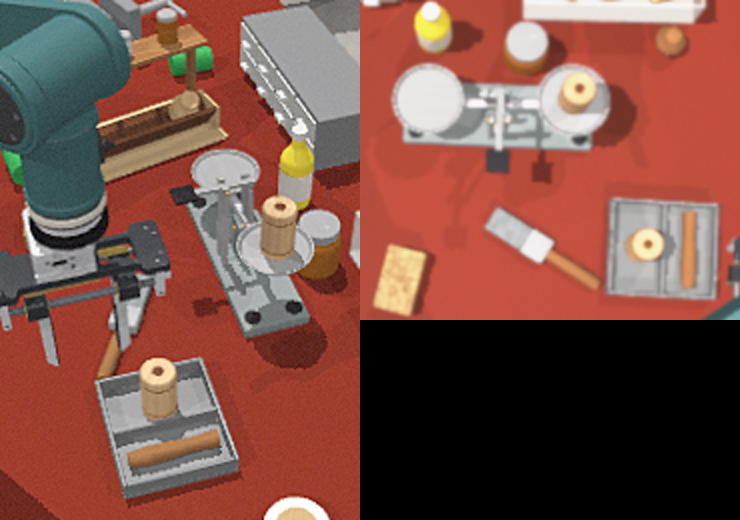

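```bash
python3 -c "
from bench import ticket
print(ticket.close_job())"
```

```text
the job is handed in; nothing more can be done
None
```

I weighed both heads and handed the job in at about 33 s. No verdict came back, so what follows rests on the pictures and the arm's readings.

**Weighing:** I stood the head from the rack's near pocket on the right dish and the middle-pocket head on the left dish. Pressing the thumb plate down about 21 mm (3 to 4 N) tipped the left dish down, so the middle-pocket head is the heavier. After I let go, the pawl held the beam tipped.

**Placing:** I set the heavier head down in the tray's free lane, about 4 mm from its centre by my tray fit.

**Last checks:**
- **Heads:** the heavier one stands upright in the free lane. The lighter one stands upright on the raised right dish.
- **Beam and pawl:** the dish rims match the model at about +0.17 rad in both cameras. The thumb plate is back up, so the pawl is down.
- **Bystanders:** I judged these by eye only. The knob, handle, glue, jar, egg, sanding block and brush look unmoved. The tape is cut off at the picture edge in the last views, but the arm never went near it.
- **Arm:** it is clear of everything, with the fingertips at a height of 0.26 m.

**What went wrong or disagreed:**
- My first move call was refused because its rows left out some fields. Nothing moved.
- The two cameras differed by about 1 pixel (roughly 3 mm) on the balance position, well within the tolerance.
- The wrist force was too noisy to show touchdown clearly, so I also judged each set-down by the tool height and, for the dishes, the pictures.

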